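# Finish loading a kiln shelf

### The job

Finish loading this kiln shelf. The square vase is in the wrong place: move it in front of the creamer's spout, squarely facing it with a 3 cm gap from spout to vase, and stand the round beaker in its stead, midway between the two mugs and in line with them under the edge of the half shelf; stand the spare prop in the empty front corner of the kiln shelf, square to it, straight in front of the half shelf's leg on that side and straight across from the other front prop. Set everything down upright and gently, do not bump the half shelf, and leave everything else where it is.

Things in the scene. Friction and masses are not known exactly. Their poses are not given: they have to be found in the camera images.
- shelf: Kiln shelf, a fixed sandy slab on the table: 360 (x, away from the robot) x 420 (y, left) x 20 mm; origin at the centre of its underside, top face 20 mm higher. Its two front (robot-side) prop spots are centred at x = -150, y = +180 and -180 mm; one holds prop_a, the other is empty (a faint round scar).
- half: Fixed slab 180 (x) x 420 (y) x 18 mm on three 32 mm square legs over the shelf's far half. Origin on the kiln shelf's top, under the middle of its front edge; axes as the shelf. Covers x 0 to 180; underside 180 mm up; legs at (20, 180), (20, -180), (160, 0). Fixed pots to 70 mm tall on top. Low gap: a gripper pointing straight down does not fit at its edge, one tilted back to the robot does.
- mug_a_c (a point): Left one of the two equal mugs under the front edge of the half shelf: unglazed, 72 mm diameter, 70 mm tall, handle pointing to the far side (+x); origin half-way up on its axis, z up, x and y parallel to the shelf's. The other mug's axis is 190 mm away in this frame's -y.
- mug_b_c (a point): Right one of the two mugs, same size, handle roughly to the far side; origin half-way up on its axis, z up (35 mm above its foot).
- vase_c (a point): Square unglazed vase, 44 x 44 mm and 95 mm tall, open top, walls 5 mm, 0.2 kg; begins between the two mugs, in the gap where the beaker belongs; origin half-way up on its axis, z up (47.5 mm above its foot), x and y square to its faces.
- beaker_c (a point): Round unglazed beaker without handle, 52 mm diameter at the rim and 50 mm at the foot, 95 mm tall, walls 4 mm, about 0.2 kg; begins on the table beside the kiln shelf, left or right; origin half-way up on its axis, z up (47.5 mm above its foot).
- creamer_c (a point): Small low jug, 68 mm diameter, 60 mm tall, on the front part of the kiln shelf; its spout is a small block at the rim on the +y side, tip 42 mm from the axis; its loop handle, to 59 mm, on the -y side; origin half-way up on its axis (30 mm above its foot), z up.
- prop_a_c (a point): Kiln prop already standing on a front corner of the kiln shelf (left or right): square pale post 32 x 32 x 100 mm; origin half-way up on its axis, z up (50 mm above its foot), sides square to the shelf.
- prop_b_c (a point): The spare kiln prop, identical: 32 x 32 x 100 mm, about 0.2 kg; begins on the table beside the kiln shelf on the side where the beaker is not; origin half-way up on its axis, z up (50 mm above its foot), x and y square to its faces.
- bowl_c (a point): Bystander: bowl 76 mm diameter, 45 mm tall, at the far side under the half shelf; origin half-way up.
- cup_c (a point): Bystander: cup 66 mm diameter, 60 mm tall, at the far side under the half shelf; origin half-way up.
- jar_c (a point): Bystander: grey closed jar 62 mm diameter, 85 mm tall, on the table beside the kiln shelf, farther away than the beaker or spare prop; origin half-way up.
- small_mug_c (a point): Bystander: mug 62 mm diameter, 75 mm tall with a handle to 54 mm, on the table on the other side; origin half-way up.
- brush_grip (a point): Bystander: brush 180 mm long lying crosswise on the table at the left, nearer the robot; a point on its handle.
- spatula_grip (a point): Bystander: spatula 190 mm long lying crosswise on the table at the right, nearer the robot; a point on its handle.
There are look-alikes about, which are no part of the job. What is shaped like the part that bears beaker_c but pink is not meant.

How it is judged:
At the end, for the whole second after the job is handed in: Upright on the kiln shelf, released, at rest: beaker within 10 mm (x, y) of the mugs' midpoint; vase within 12 mm of the spout's line, 20-40 mm from its tip, square within 11 deg; prop within 12 mm (x, y) of the empty front spot, square within 11 deg (x of beaker_c in the frame of mug_a_c between -0.01 and 0.01 m and y of beaker_c in the frame of mug_a_c between -0.105 and -0.085 m and z of beaker_c in the frame of mug_a_c between 0.0065 and 0.0185 m and linear speed of each of beaker, vase, prop_b below 0.02 m/s and angle between each of beaker_c, vase_c, prop_b_c's own z axis and vertical below 0.1 rad and contact force between the fingers and beaker below 0.05 N and x of vase_c in the frame of creamer_c between -0.012 and 0.012 m and y of vase_c in the frame of creamer_c between 0.084 and 0.104 m and z of vase_c in the frame of creamer_c between 0.0115 and 0.0235 m and (angle between the x axis of vase_c and the x axis of creamer_c, either way round below 0.2 rad or angle between the x axis of vase_c and the y axis of creamer_c, either way round below 0.2 rad) and contact force between the fingers and vase below 0.05 N and x of prop_b_c in the frame of shelf between -0.162 and -0.138 m and (y of prop_b_c in the frame of shelf between 0.168 and 0.192 m or y of prop_b_c in the frame of shelf between -0.192 and -0.168 m) and z of prop_b_c in the frame of shelf between 0.064 and 0.076 m and (angle between the x axis of prop_b_c and the x axis of shelf, either way round below 0.2 rad or angle between the x axis of prop_b_c and the y axis of shelf, either way round below 0.2 rad) and contact force between the fingers and prop_b below 0.05 N); the robot touches nothing.
It fails at once if one of the four reference pieces (two mugs, creamer, standing front prop) is shifted by more than 8 mm (distance of any of mug_a_c, mug_b_c, creamer_c, prop_a_c from where it was at the start of the episode above 0.008 m).
It fails at once if a bystander (bowl, cup, jar, small mug, brush, spatula) is shifted by more than 15 mm (distance of any of bowl_c, cup_c, jar_c, small_mug_c, brush_grip, spatula_grip from where it was at the start of the episode above 0.015 m).
It fails at once if the half shelf or its legs or pots are bumped with more than 10 N (contact force between anything else and half above 10 N).
It fails at once if the vase, beaker or spare prop is dropped: moves faster than 0.4 m/s out of the fingers ((linear speed of vase above 0.4 m/s and contact force between the fingers and vase below 0.05 N) or (linear speed of beaker above 0.4 m/s and contact force between the fingers and beaker below 0.05 N) or (linear speed of prop_b above 0.4 m/s and contact force between the fingers and prop_b below 0.05 N)).
It fails at once if the vase, beaker or spare prop is tipped over (past 40 degrees) (angle between any of vase_c, beaker_c, prop_b_c's own z axis and vertical above 0.7 rad).
It also fails if it takes over 72 s, if anything falls off the work surface, if the arm or the gripper's body presses on something with over 40 N, if the wrist force passes 120 N, or if a joint passes its speed limit or range.

### The arm

A 7-joint arm with a two-finger parallel gripper is mounted at the origin on the work surface. World frame = base frame: x ahead of the robot, y to its left, z up, the work surface at z = 0. Lengths are in m, angles in rad, forces in N, time in s.
With the tool pointing down it reaches from about 0.4 to 0.85 m from the base axis. Payload 10.4 kg.
Tool frame: the origin (TCP) lies midway between the tips of the shut fingers; the grasp point (between the pads) lies manip.pinch_z behind it (manip.pinch_z is the distance from the TCP to the grasp point, in m); z points along the fingers, y is the direction in which the jaws open and shut (so a half turn about z gives the same grasp; the last joint's range is limited). The gripper opens to 85 mm and grips with 20 to 120 N. Pads are 22 mm wide; open, the fingers measure 114 mm over their backs; the gripper's body (76 mm by 85 mm) begins 54 mm behind the grasp point. The pads swing forward as they close: fully open they stand 13 mm farther back than shut.
Start: joints at [1.208, 0.332, -0.065, 1.46, 0.022, 1.35, -0.088], TCP at [0.208, -0.589, 0.208] pointing down, gripper open.
Joint ranges: [-2.6, 2.6], [-0.5, 2.12], [-1.47, 1.34], [0.16, 2.42], [-1.27, 4.41], [0.06, 2.06], [-2.6, 2.6]. Speed limits (rad/s): [2.22, 2.22, 2.79, 2.79, 3.14, 3.14, 3.14].

### API

Orientations are given as a unit quaternion [x, y, z, w].
In Python, from workcell import manip gives the robot as it stands.
- The arm moves only by the shell command python3 -m handwheel 'ROWS' [FORCE]. ROWS is JSON, a list that holds one entry, the list of rows, each a list of 7 numbers: the shift along the tool's x, y, z in m, then the turn, a rotation vector about the tool's x, y, z in rad, then the finger opening in m, from 0 to 0.0854. In form: [[[tx, ty, tz, ax, ay, az, claw], ...]]. A call has 1 to 8 rows; each row is the pose to reach, as a shift and turn from the pose commanded when the call began, along the tool's axes at that moment; what a row does not reach only later rows make up. A row lasts 1/8 s, in which the tool goes at most 62.5 mm and 10.7 degrees, less where a joint would pass 70% of its speed; a pose out of reach is approached as far as the arm can. A call with a gripper value outside its range is refused whole. The fingers move at their own pace and stop on an object; FORCE is the grip in N (left out, the last holds). Time passes only in rows, so rows that repeat a pose let the fingers close. It gives the time, the measured TCP pose, the force and the opening at its end, in the units of the state.
- manip.get_obs(): the state, without advancing time (a new reading comes with each control period).
- manip.camera(name): name is "side" or "top" or "wrist"; returns the picture (384x512x3 uint8, blue, green, red); there is no depth.
- manip.calibration(name): a dict with "fx", "fy", "cx", "cy" (pixels), "k1" (the pictures are not rectified: a ray, as slopes to the right and down, at radius r is drawn at 1 + k1 r^2 times it, then the intrinsics apply), "view" (4x4, takes a point from world to camera coordinates); the wrist camera has in their place "tool_from_camera" (4x4, takes a point from camera to tool coordinates, whose origin is the TCP and whose axes are the flange's). Camera axes: x right, y up, looking along -z (the intrinsics and any distortion apply to the point x, -y, -z); pixel columns grow to the right and rows downward; lengths in m; the calibration is good to about 2 mm. A picture is of the moment at which its call begins: read the wrist's pose just before it. calibration takes no time and is no camera call.
- manip.hand_in(): hands the job in, once; it reports no verdict.
The state is a dict: "clock": time; "joint_pos": joint angles; "joint_velocities": joint speeds; "tau": joint torques, N m; "position": TCP position; "ee_rot": TCP orientation; "ft_force": force on the tool from outside, world axes, zero at the start; "torque": the same for the moment, N m; "grip_width": opening from 0.0 (shut) to 1.0 (fully open).
Only numpy, scipy, OpenCV 4.12 (cv2) and the standard library are available. Lean on these libraries where they do the work, as an engineer would, in place of code of your own. Each camera call takes 0.05 s, during which the arm holds its last target.

## Working session

There is one attempt and no reset: what is moved stays moved. The work goes in short steps, Python scripts to look and compute and a shell command to move; the robot and the scene stay as the last step left them, time stands still between calls to the robot, and variables do not carry over. Pictures are saved under pics/ and viewed, and the job is handed in when it is done.

```bash
ls; mkdir -p pics; cat > h.py <<'E'
import numpy as np, cv2
from workcell import manip
from scipy.spatial.transform import Rotation as R
E
python3 - <<'E'
from h import *
np.set_printoptions(precision=4,suppress=True)
print(manip.pinch_z, manip.get_obs())
for n in ("side","top","wrist"):
    print(n,manip.calibration(n))
    cv2.imwrite(f"pics/{n}0.png",manip.camera(n))
E
```

```text
pics
0.0187 {'clock': 0.0, 'joint_pos': array([ 1.2084,  0.3329, -0.0647,  1.461 ,  0.0216,  1.3499, -0.0885]), 'joint_velocities': array([-0.0009, -0.0012,  0.    , -0.0001, -0.0008,  0.0003,  0.002 ]), 'tau': array([  0.0003, -62.5454,   0.049 , -39.1591,   0.0162,   0.0101,
         0.    ]), 'position': array([ 0.2081, -0.5889,  0.2072]), 'ee_rot': array([ 0.9856,  0.1691, -0.0002, -0.0007]), 'ft_force': array([-0.2598,  0.034 , -1.1793]), 'torque': array([ 0.065 , -0.0173, -0.0362]), 'grip_width': 0.9997474861535836}
side {'fx': 411.2084614287623, 'fy': 411.2084614287623, 'cx': 250.78099850279352, 'cy': 194.26536993235092, 'k1': -0.04361430920510573, 'view': array([[-0.9277, -0.3733, -0.0101,  0.5028],
       [ 0.2177, -0.5626,  0.7976, -0.1922],
       [-0.3034,  0.7377,  0.6031, -1.2359],
       [ 0.    ,  0.    ,  0.    ,  1.    ]])}
top {'fx': 349.9633141696916, 'fy': 349.9633141696916, 'cx': 253.95731810068756, 'cy': 190.8927460206437, 'k1': -0.09399085440577654, 'view': array([[ 0.0164, -0.9998, -0.0117, -0.0258],
       [ 0.9908,  0.0147,  0.1342, -0.5631],
       [-0.134 , -0.0138,  0.9909, -0.9777],
       [ 0.    ,  0.    ,  0.    ,  1.    ]])}
wrist {'fx': 266.91755399684905, 'fy': 266.91755399684905, 'cx': 255.61834928398267, 'cy': 187.56679256198947, 'k1': -0.02407540176154972, 'tool_from_camera': array([[ 0.0005,  0.9541,  0.2995,  0.0775],
       [ 1.    , -0.0007,  0.0005, -0.0007],
       [ 0.0007,  0.2995, -0.9541, -0.1664],
       [ 0.    ,  0.    ,  0.    ,  1.    ]])}
```

View pics/side0.png

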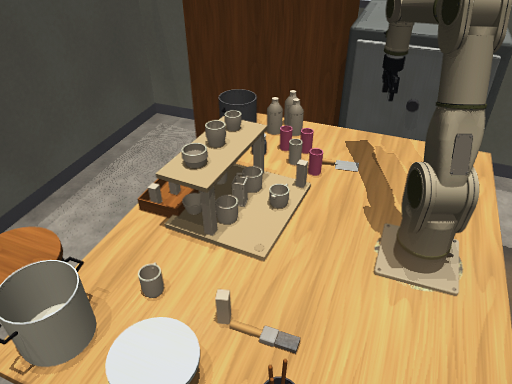

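View pics/top0.png

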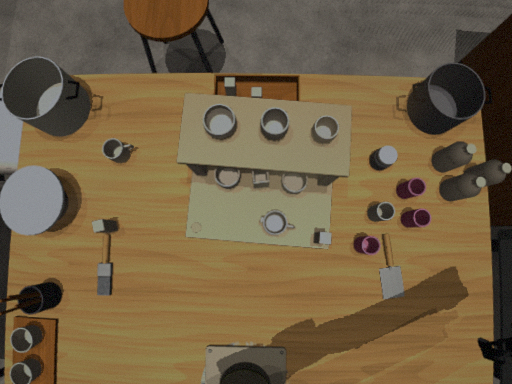

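View pics/wrist0.png

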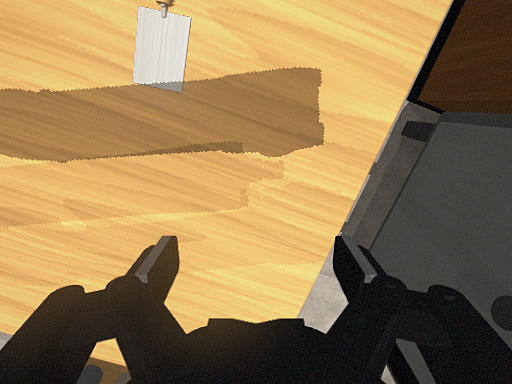

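Top view: the shelf spans about (187,95)–(333,248), and the grey beaker is near (380,211) on the right among pink ones. The spare prop is near (105,227) on the left, the scar at (196,228), prop_a at (322,238), the creamer at (275,222) and the vase at (261,178) between the mugs. Next I'll zoom in.

```bash
cat >> h.py <<'E'
np.set_printoptions(precision=4,suppress=True)
def cam(name,tool=None):
    c=manip.calibration(name)
    K=np.array([[c['fx'],0,c['cx']],[0,c['fy'],c['cy']],[0,0,1]]);D=np.array([c['k1'],0,0,0.])
    if 'view' in c: V=np.array(c['view'])
    else:
        T=np.eye(4);T[:3,:3]=R.from_quat(tool[1]).as_matrix();T[:3,3]=tool[0]
        V=np.linalg.inv(T@np.array(c['tool_from_camera']))
    F=np.diag([1,-1,-1,1.])
    return K,D,F@V   # cv-convention
def ray(C,px):
    K,D,V=C
    u=cv2.undistortPoints(np.array(px,float).reshape(-1,1,2),K,D).reshape(-1,2)
    d=np.c_[u,np.ones(len(u))]@V[:3,:3]
    o=-V[:3,:3].T@V[:3,3]
    return o,d
def onz(C,px,z):
    o,d=ray(C,px); return o+d*((z-o[2])/d[:,2:3])
def proj(C,P):
    K,D,V=C
    P=np.array(P,float).reshape(-1,3)
    return cv2.projectPoints(P,cv2.Rodrigues(V[:3,:3])[0],V[:3,3],K,D)[0].reshape(-1,2)
def tool():
    o=manip.get_obs(); return (o['position'],o['ee_rot'])
def crop(img,x0,y0,x1,y1,s,fn):
    cv2.imwrite(fn,cv2.resize(img[y0:y1,x0:x1],None,fx=s,fy=s,interpolation=cv2.INTER_CUBIC))
E
python3 - <<'E'
from h import *
t=cv2.imread('pics/top0.png');s=cv2.imread('pics/side0.png')
crop(t,180,85,345,255,3.5,'pics/t1.png')
crop(t,345,140,440,310,3.5,'pics/t2.png')
crop(t,80,130,150,300,3.5,'pics/t3.png')
crop(s,140,100,370,260,3.4,'pics/s1.png')
E
```

```text
(no output)
```

View pics/t1.png

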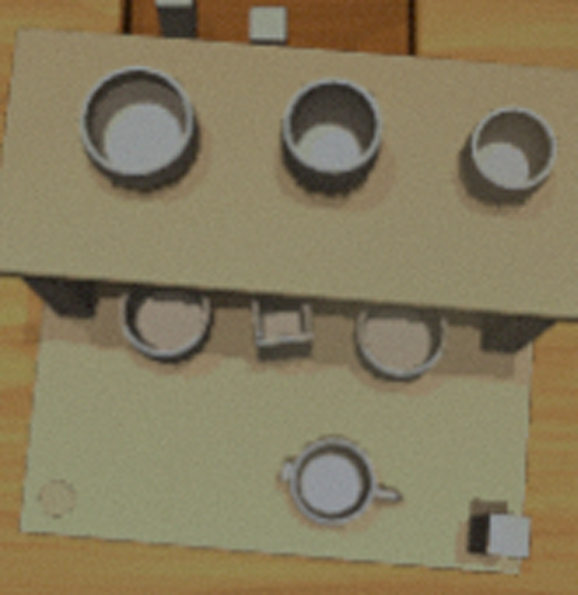

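View pics/t2.png

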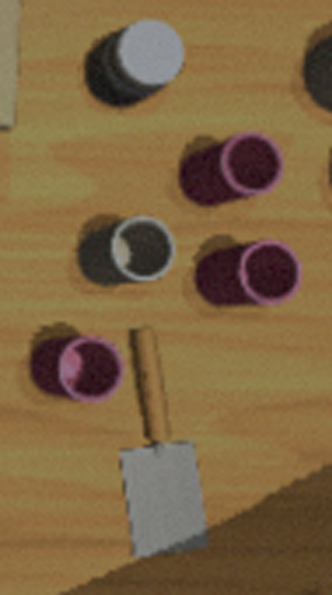

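View pics/t3.png

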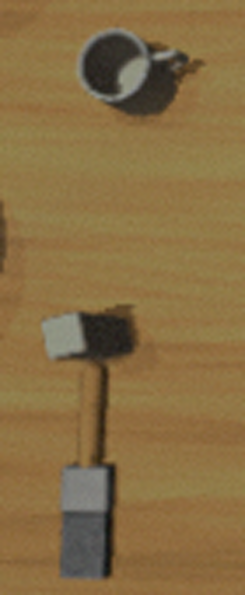

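View pics/s1.png

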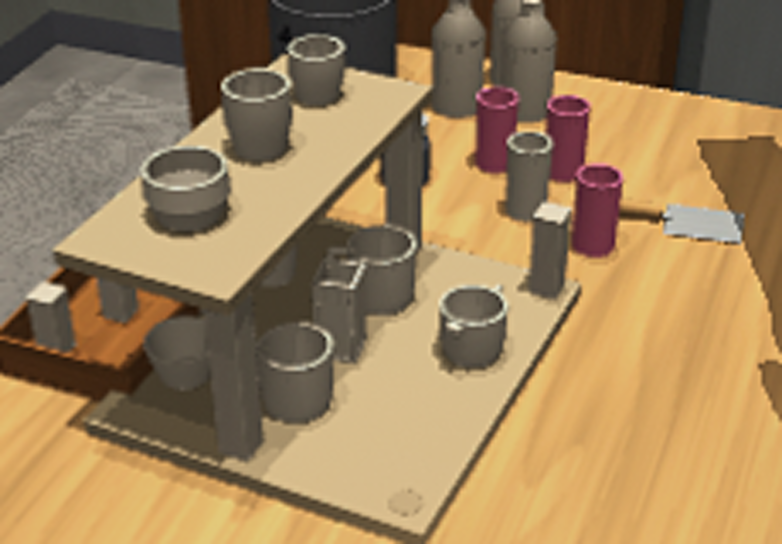

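```bash
python3 - <<'E'
from h import *
C=cam('top');S=cam('side')
def t1(l): return [(180+(u+.5)/3.5-.5,85+(v+.5)/3.5-.5) for u,v in l]
def t2(l): return [(345+(u+.5)/3.5-.5,140+(v+.5)/3.5-.5) for u,v in l]
def t3(l): return [(80+(u+.5)/3.5-.5,130+(v+.5)/3.5-.5) for u,v in l]
def s1(l): return [(140+(u+.5)/3.4-.5,100+(v+.5)/3.4-.5) for u,v in l]
print('shelf FL,FR,L',onz(C,t1([(22,530),(519,574),(45,300)]),.02))
print('shelf corner side FL FR(r)',onz(S,s1([(424,536),(580,289),(85,428)]),.02))
print('scar',onz(C,t1([(57,497)]),.02), onz(S,s1([(406,502)]),.02))
print('half front top',onz(C,t1([(0,276),(578,318)]),.218))
print('half side',onz(S,s1([(232,303),(433,90)]),.209), 'top', onz(S,s1([(57,247),(230,294)]),.218))
print('prop_a',onz(C,t1([(509,535)]),.12),onz(S,s1([(552,214)]),.12))
print('creamer',onz(C,t1([(331,480)]),.08),onz(S,s1([(474,310)]),.08),'spout',onz(C,t1([(284,470)]),.08),'handle',onz(C,t1([(400,493)]),.07))
print('mugs',onz(C,t1([(166,318),(400,336)]),.09),onz(S,s1([(296,348),(383,250)]),.09))
print('vase top corners near',onz(C,t1([(257,347),(312,344)]),.115),onz(S,s1([(343,262)]),.115))
print('beaker',onz(C,t2([(143,249)]),.095),onz(S,s1([(530,147)]),.095))
print('propb',onz(C,t3([(41,320),(77,312),(85,352),(52,360)]),.1))
print(proj(S,[[.6,.4,.1]]))
E
```

```text
shelf FL,FR,L [[ 0.4296  0.1799  0.02  ]
 [ 0.4    -0.2341  0.02  ]
 [ 0.6251  0.1682  0.02  ]]
shelf corner side FL FR(r) [[ 0.4247  0.1831  0.02  ]
 [ 0.3961 -0.2228  0.02  ]
 [ 0.7764  0.168   0.02  ]]
scar [[0.4577 0.1514 0.02  ]] [[0.4544 0.1496 0.02  ]]
half front top [[ 0.6034  0.1618  0.218 ]
 [ 0.5797 -0.2374  0.218 ]]
half side [[ 0.6069  0.1615  0.209 ]
 [ 0.5799 -0.2559  0.209 ]] top [[0.7827 0.1533 0.218 ]
 [0.6081 0.1615 0.218 ]]
prop_a [[ 0.4316 -0.2069  0.12  ]] [[ 0.4286 -0.2036  0.12  ]]
creamer [[ 0.4729 -0.0747  0.08  ]] [[ 0.4663 -0.0683  0.08  ]] spout [[ 0.4802 -0.0377  0.08  ]] handle [[ 0.4639 -0.1299  0.07  ]]
mugs [[ 0.5983  0.0575  0.09  ]
 [ 0.5866 -0.1277  0.09  ]] [[ 0.5993  0.0619  0.09  ]
 [ 0.5836 -0.1202  0.09  ]]
vase top corners near [[ 0.5722 -0.0154  0.115 ]
 [ 0.5752 -0.0576  0.115 ]] [[ 0.599  -0.0521  0.115 ]]
beaker [[ 0.506  -0.3794  0.095 ]] [[ 0.5013 -0.3695  0.095 ]]
propb [[0.4641 0.4304 0.1   ]
 [0.4711 0.4011 0.1   ]
 [0.4399 0.3925 0.1   ]
 [0.4329 0.4191 0.1   ]]
[[172.043  274.0636]]
```

```bash
cat >> h.py <<'E'
def Rt(yaw,tilt):
    s,c=np.sin(tilt),np.cos(tilt); h=np.array([np.cos(yaw),np.sin(yaw),0]); k=np.array([0,0,1.])
    z=s*h-c*k; x=c*h+s*k; return np.c_[x,np.cross(z,x),z]
def rel(p,Rm,cmd=None):
    o=manip.get_obs(); R0=R.from_quat(o['ee_rot']).as_matrix()
    p0=o['position']
    return np.r_[R0.T@(np.array(p)-p0), R.from_matrix(R0.T@Rm).as_rotvec()]
def show(*tg):
    for p,Rm in tg: print(np.array2string(rel(p,Rm),separator=', ',precision=4,suppress_small=True))
def st():
    o=manip.get_obs(); Rm=R.from_quat(o['ee_rot']).as_matrix(); z=Rm[:,2];x=Rm[:,0]
    print('t',o['clock'],'p',o['position'],'z',z,'yaw',np.arctan2(z[1]+0*x[1],z[0]),'y',Rm[:,1],'F',o['ft_force'],'w',o['grip_width']*.0854); return o
E
python3 - <<'E'
from h import *
R1=Rt(-.069,np.pi/4)
show(([.25,-.45,.3],Rt(-.5,.3)),([.38,-.2,.3],Rt(-.25,.6)),([.5,-.036,.2],R1))
C=cam('top'); print('pinks',onz(C,[(345+91/3.5,140+370/3.5),(345+250/3.5,140+163/3.5),(345+269/3.5,140+272/3.5)],.095))
E
```

```text
[ 0.0857, -0.1172, -0.0925, -0.127 ,  0.2826,  0.8332]
[ 0.2916, -0.3096, -0.0923, -0.1779,  0.5827,  0.5715]
[ 0.4594, -0.4241,  0.0078, -0.1615,  0.7745,  0.3871]
pinks [[ 0.4108 -0.3368  0.095 ]
 [ 0.5746 -0.4701  0.095 ]
 [ 0.488  -0.4819  0.095 ]]
```

```bash
python3 -m handwheel '[[[0.02,-0.03,-0.06,-0.02,0.05,0.04,0.085],[0.06,-0.06,-0.1,-0.03,0.12,0.08,0.085],[0.1,-0.1,-0.12,-0.05,0.2,0.12,0.085],[0.15,-0.14,-0.12,-0.06,0.3,0.16,0.085],[0.2,-0.18,-0.12,-0.08,0.4,0.2,0.085],[0.24,-0.22,-0.12,-0.1,0.5,0.25,0.085],[0.28,-0.26,-0.11,-0.12,0.58,0.3,0.07],[0.32,-0.3,-0.1,-0.13,0.66,0.33,0.07]]]' 40; python3 - <<'E'
from h import *
st(); show(([.49,-.036,.2],Rt(-.069,np.pi/4)))
E
```

```text
clock: 1.15
position: [0.4111, -0.205, 0.3078]
ee_rot: [0.945, -0.002, 0.327, 0.009]
ft_force: [1.4, -0.6, 0.4]
grip_width: 0.824
t 1.15 p [ 0.4111 -0.205   0.3078] z [ 0.6175 -0.0177 -0.7864] yaw -0.028721249360549976 y [-0.0102 -0.9998  0.0145] F [ 1.4085 -0.6129  0.4063] w 0.07033476130675541
[-0.0044, -0.1714,  0.1305, -0.0282,  0.1192,  0.0536]
```

```bash
python3 -m handwheel '[[[0,-0.04,0.03,-0.01,0.03,0.013,0.065],[-0.001,-0.08,0.06,-0.015,0.06,0.027,0.065],[-0.003,-0.13,0.1,-0.02,0.09,0.04,0.065],[-0.004,-0.171,0.13,-0.028,0.119,0.054,0.065],[-0.004,-0.171,0.13,-0.028,0.119,0.054,0.065],[-0.004,-0.171,0.13,-0.028,0.119,0.054,0.065]]]'; python3 - <<'E'
from h import *
o=st();np.savez('pics/w1.npz',p=o['position'],q=o['ee_rot']);cv2.imwrite('pics/w1.png',manip.camera('wrist'))
E
```

```text
clock: 1.9
position: [0.5028, -0.0366, 0.2066]
ee_rot: [0.927, -0.029, 0.375, 0.012]
ft_force: [-0.6, 0.7, 0.4]
grip_width: 0.761
t 1.9 p [ 0.5028 -0.0366  0.2066] z [ 0.6937 -0.0431 -0.7189] yaw -0.06207561664435835 y [-0.062  -0.9981  0.    ] F [-0.5961  0.7481  0.3877] w 0.06498418760982394
```

View pics/w1.png

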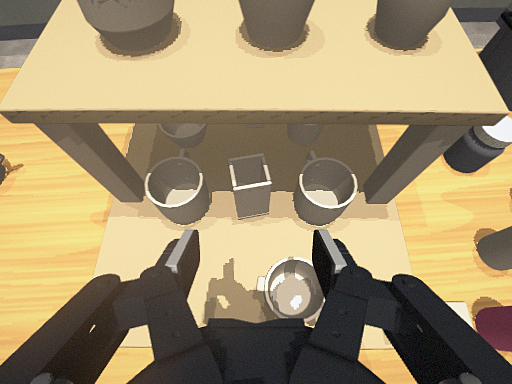

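The wrist picture shows the vase rim at roughly (229–271,154–187) between the mugs at (178,186) and (325,187). The creamer is at (294,287).

```bash
python3 - <<'E'
from h import *
t=cv2.imread('pics/w1.png');crop(t,130,110,390,240,3,'pics/w1a.png');crop(t,230,230,360,330,5,'pics/w1b.png')
E
```

```text
(no output)
```

View pics/w1a.png

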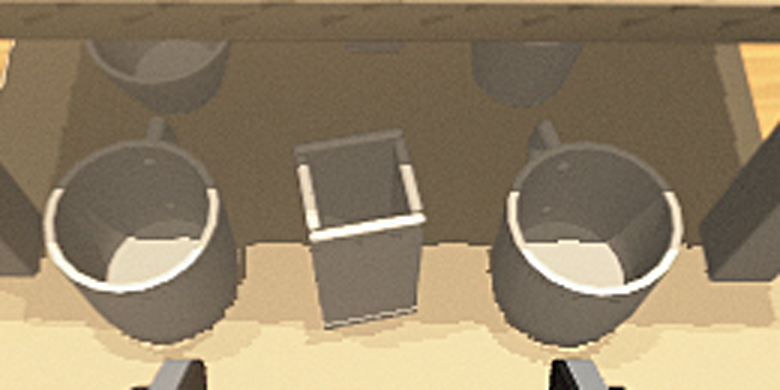

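View pics/w1b.png

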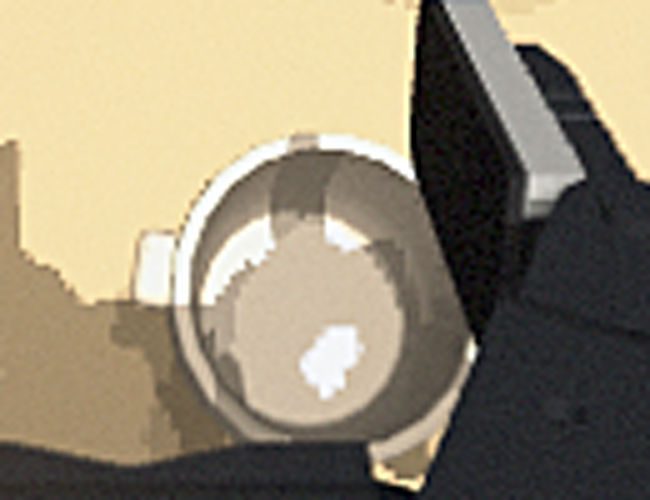

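```bash
cat >> h.py <<'E'
def circ(P):
    A=np.c_[2*P[:,:2],np.ones(len(P))];s=np.linalg.lstsq(A,(P[:,:2]**2).sum(1),rcond=None)[0]
    return s[:2],np.sqrt(s[2]+s[0]**2+s[1]**2)
E
python3 - <<'E'
from h import *
d=np.load('pics/w1.npz');W=cam('wrist',(d['p'],d['q']))
f=lambda l:[(130+(u+.5)/3-.5,110+(v+.5)/3-.5) for u,v in l]
g=lambda l:[(230+(u+.5)/5-.5,230+(v+.5)/5-.5) for u,v in l]
ma=circ(onz(W,f([(45,220),(62,190),(118,291),(75,272),(165,282),(205,247),(218,200),(130,143),(85,162),(185,155)]),.09))
mb=circ(onz(W,f([(509,205),(520,240),(545,270),(600,292),(655,272),(682,225),(665,178),(600,146),(545,155)]),.09))
print(ma,mb,(ma[0]+mb[0])/2,'yaw',np.arctan2(-(ma[0]-mb[0])[0],(ma[0]-mb[0])[1]),np.linalg.norm(ma[0]-mb[0]))
v=onz(W,f([(313,238),(424,218),(401,131),(296,149)]),.115);print(v,v.mean(0));
e=v[0]-v[1];e2=v[3]-v[2];b=v[3]-v[0];c=v[2]-v[1];print([np.arctan2(-q[0],q[1]) for q in(e,e2)],[np.arctan2(q[1],q[0]) for q in(b,c)])
cr=circ(onz(W,g([(176,290),(185,235),(220,175),(265,147),(310,135),(360,140),(400,160),(220,415),(190,360)]),.08));print(cr)
sp=onz(W,g([(137,265)]),.078)[0,:2];q=sp-cr[0];print(sp,q,np.linalg.norm(q),np.arctan2(-q[0],q[1]))
E
```

```text
(array([0.6035, 0.059 ]), np.float64(0.03441489002403523)) (array([ 0.5916, -0.1305]), np.float64(0.034435693728379076)) [ 0.5976 -0.0358] yaw -0.06307029881337375 0.18984787798955166
[[ 0.5752 -0.0159  0.115 ]
 [ 0.581  -0.0575  0.115 ]
 [ 0.6202 -0.0518  0.115 ]
 [ 0.6144 -0.0103  0.115 ]] [ 0.5977 -0.0339  0.115 ]
[np.float64(0.13786769112007183), np.float64(0.13947364124605824)] [np.float64(0.14334827510646797), np.float64(0.14367084737355468)]
(array([ 0.4713, -0.076 ]), np.float64(0.03313855440213734))
[ 0.4798 -0.0355] [0.0085 0.0406] 0.041449949226782544 -0.20680545675502018
```

```bash
python3 - <<'E'
from h import *
Rm=Rt(.14,np.pi/4);z=Rm[:,2];T=np.array([.597,-.034,.096])+.0187*z
show((T-.1*z,Rm),(T-.05*z,Rm),(T,Rm))
E
```

```text
[-0.0102,  0.0018,  0.0645,  0.1426,  0.0163, -0.1457]
[-0.0099, -0.0054,  0.114 ,  0.1426,  0.0163, -0.1457]
[-0.0096, -0.0125,  0.1635,  0.1426,  0.0163, -0.1457]
```

```bash
python3 -m handwheel '[[[-0.005,0.001,0.03,0.07,0.008,-0.07,0.065],[-0.01,0.002,0.065,0.143,0.016,-0.146,0.065],[-0.01,0,0.082,0.143,0.016,-0.146,0.065],[-0.01,-0.003,0.1,0.143,0.016,-0.146,0.065],[-0.01,-0.006,0.118,0.143,0.016,-0.146,0.065],[-0.01,-0.006,0.118,0.143,0.016,-0.146,0.065]]]'; python3 - <<'E'
from h import *
o=st();cv2.imwrite('pics/w2.png',manip.camera('wrist'))
Rm=Rt(.14,np.pi/4);z=Rm[:,2];T=np.array([.597,-.034,.096])+.0187*z
show((T,Rm))
E
```

```text
clock: 2.7
position: [0.5778, -0.0366, 0.114]
ee_rot: [0.922, 0.064, 0.381, -0.027]
ft_force: [-0.7, 0.3, 0.1]
grip_width: 0.762
t 2.7 p [ 0.5778 -0.0366  0.114 ] z [ 0.6987  0.0997 -0.7085] yaw 0.14168044308096003 y [ 0.1398 -0.9902 -0.0014] F [-0.6533  0.3012  0.094 ] w 0.06510606730007869
[ 0.0002,  0.0002,  0.0457, -0.0012,  0.0004, -0.0032]
```

View pics/w2.png

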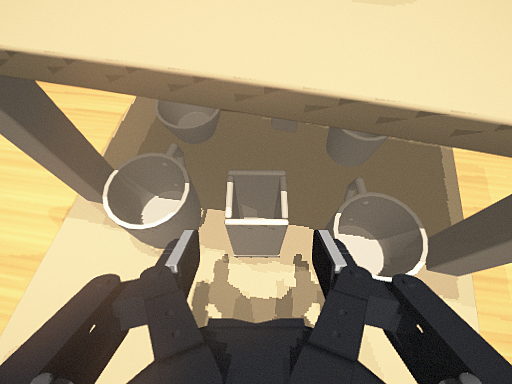

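Jaws are square to the vase and centred on it, so I'll advance.

```bash
python3 -m handwheel '[[[0,0,0.016,0,0,0,0.065],[0,0,0.032,0,0,0,0.065],[0,0,0.045,0,0,0,0.065],[0,0,0.045,0,0,0,0.065],[0,0,0.045,0,0,0,0.05],[0,0,0.045,0,0,0,0.042],[0,0,0.045,0,0,0,0.036],[0,0,0.045,0,0,0,0.036]]]' 30; python3 - <<'E'
from h import *
o=st();cv2.imwrite('pics/w3.png',manip.camera('wrist'))
E
```

```text
clock: 3.75
position: [0.609, -0.035, 0.0906]
ee_rot: [0.923, 0.064, 0.377, -0.029]
ft_force: [-0.8, -0.0, -2.1]
grip_width: 0.507
t 3.75 p [ 0.609  -0.035   0.0906] z [ 0.6935  0.1006 -0.7134] yaw 0.14404753673421666 y [ 0.1388 -0.9903 -0.0047] F [-0.816  -0.0129 -2.1413] w 0.04327752101737191
```

View pics/w3.png

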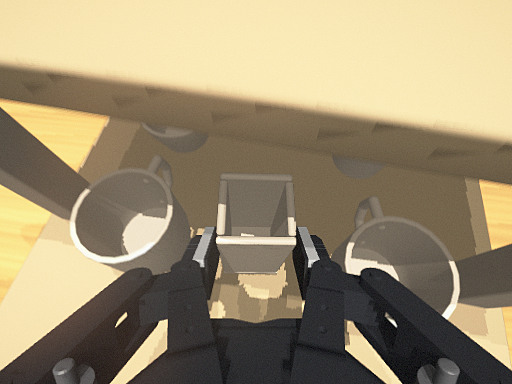

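```bash
python3 -m handwheel '[[[0,0,0,0,0,0,0.058],[0,0,0,0,0,0,0.06],[0,0,0,0,0,0,0.06]]]' ; python3 - <<'E'
from h import *
o=st();
Rm=Rt(.14,np.pi/4);z=Rm[:,2];T=np.array([.602,-.033,.096])+.0187*z
show((T,Rm))
E
```

```text
clock: 4.18
position: [0.6093, -0.0327, 0.0898]
ee_rot: [0.923, 0.066, 0.377, -0.029]
ft_force: [0.4, 0.4, -0.0]
grip_width: 0.7
t 4.175 p [ 0.6093 -0.0327  0.0898] z [ 0.6923  0.1031 -0.7143] yaw 0.14783459132808 y [ 0.144  -0.9896 -0.0033] F [ 0.4026  0.4082 -0.0198] w 0.05982246814174082
[-0.0007, -0.0007,  0.0093, -0.0055,  0.0102,  0.0009]
```

```bash
python3 -m handwheel '[[[0,0,0.005,0,0.005,0,0.06],[0,0,0.010,-0.005,0.01,0,0.06],[0,0,0.010,-0.005,0.01,0,0.06]]]' ; python3 - <<'E'
from h import *
o=st(); cv2.imwrite('pics/w4.png',manip.camera('wrist'))
E
```

```text
clock: 4.55
position: [0.6163, -0.0333, 0.0893]
ee_rot: [0.924, 0.066, 0.377, -0.029]
ft_force: [0.2, 0.2, -1.0]
grip_width: 0.705
t 4.55 p [ 0.6163 -0.0333  0.0893] z [ 0.6919  0.1031 -0.7146] yaw 0.14788683143085057 y [ 0.1439 -0.9896 -0.0034] F [ 0.2361  0.1636 -0.9989] w 0.06023386089337265
```

View pics/w4.png

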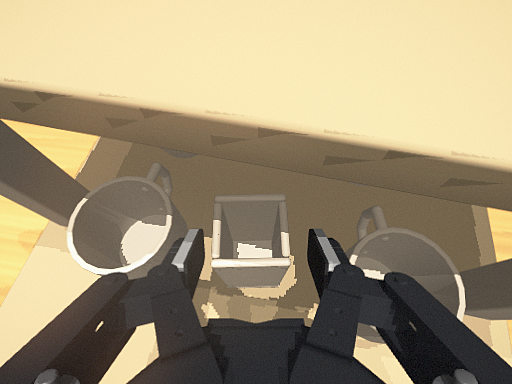

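```bash
python3 - <<'E'
from h import *
o=manip.get_obs();print(o['joint_pos'],o['tau'],o['ft_force'],o['torque'])
cv2.imwrite('pics/s4.png',manip.camera('side'))
E
```

```text
[ 0.9648  0.1477 -0.9071  2.2755 -1.2669  0.0657 -0.0772] [ -0.4815 -29.0667  -3.3122 -31.7329  -0.2441  -0.3071  -0.0293] [0.0526 0.1749 0.8536] [-0.1441  0.7471 -0.0363]
```

View pics/s4.png

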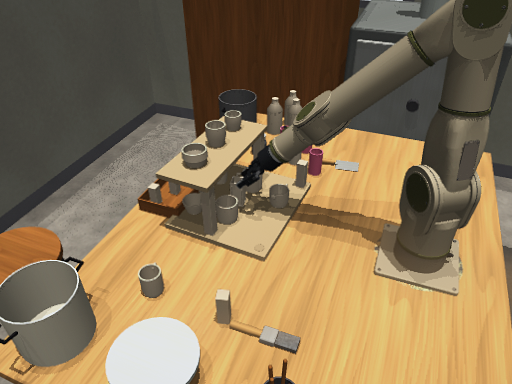

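```bash
python3 - <<'E'
from h import *
Rm=Rt(.14,.675);z=Rm[:,2];T=np.array([.6,-.034,.099])+.0187*z
show((T,Rm))
E
```

```text
[-0.0064, -0.0017,  0.0005, -0.0053, -0.0996,  0.0009]
```

```bash
python3 -m handwheel '[[[-0.003,0,0,0,-0.05,0,0.06],[-0.006,-0.001,0,-0.005,-0.1,0,0.06],[-0.006,-0.001,0,-0.005,-0.1,0,0.06]]]' ; python3 - <<'E'
from h import *
o=st(); print(o['joint_pos']);cv2.imwrite('pics/w5.png',manip.camera('wrist'))
Rm=Rt(.14,.675);z=Rm[:,2];T=np.array([.6,-.034,.099])+.0187*z
show((T,Rm))
E
```

```text
clock: 5.03
position: [0.6115, -0.0326, 0.0843]
ee_rot: [0.94, 0.067, 0.333, -0.025]
ft_force: [-0.6, 0.3, -1.6]
grip_width: 0.7
t 5.025 p [ 0.6115 -0.0326  0.0843] z [ 0.6224  0.0914 -0.7774] yaw 0.14583221267072877 y [ 0.1422 -0.9898 -0.0025] F [-0.614   0.3162 -1.6468] w 0.05976756201636636
[ 0.3995  0.0866 -0.3526  2.2429 -0.5875  0.1777 -0.8244]
[-0.0013,  0.0004,  0.0002, -0.0028, -0.0048,  0.0006]
```

View pics/w5.png

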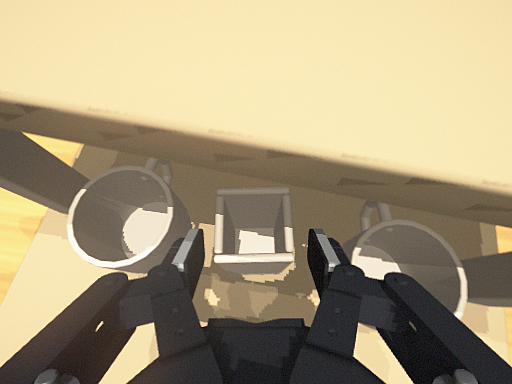

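The arm now reaches the pose with joint margin, so I'll grip.

```bash
python3 -m handwheel '[[[0,0,0,0,0,0,0.05],[0,0,0,0,0,0,0.04],[0,0,0,0,0,0,0.038],[0,0,0,0,0,0,0.038]]]' 35; python3 - <<'E'
from h import *
o=st(); print(o['joint_pos'])
Rm=R.from_quat(o['ee_rot']).as_matrix();p=o['position']
f=np.array([np.cos(-.069),np.sin(-.069),0])
show((p+[0,0,.012],Rm),(p+[0,0,.012]-.1*f,Rm),(p+[0,0,.05]-.12*f,Rm))
E
```

```text
clock: 5.58
position: [0.6121, -0.0326, 0.0849]
ee_rot: [0.94, 0.067, 0.334, -0.025]
ft_force: [0.8, 4.1, 2.5]
grip_width: 0.504
t 5.575 p [ 0.6121 -0.0326  0.0849] z [ 0.6243  0.092  -0.7757] yaw 0.14636219250989535 y [ 0.1423 -0.9898 -0.0029] F [0.8093 4.0534 2.5023] w 0.04301496920644616
[ 0.4077  0.087  -0.3602  2.2427 -0.5976  0.176  -0.8137]
[ 0.0076, -0.    , -0.0093,  0.    ,  0.    ,  0.    ]
[-0.0683, -0.0211, -0.071 ,  0.    ,  0.    ,  0.    ]
[-0.0595, -0.0254, -0.1128,  0.    ,  0.    ,  0.    ]
```

```bash
python3 - <<'E'
from h import *
o=manip.get_obs();p=o['position']
show((p+[0,0,.012],Rt(.146,.675)),(p+[-.03,.002,.014],Rt(.146,.675)),(p+[-.06,.004,.03],Rt(.07,.675)),([.53,.005,.125],Rt(-.05,.675)),([.5032,.0143,.13],Rt(-.12,.675)),([.5032,.0143,.12],Rt(-.19,.675)))
E
```

```text
[ 0.0076, -0.    , -0.0093, -0.0002, -0.0079, -0.0043]
[-0.014 , -0.0063, -0.0294, -0.0002, -0.0079, -0.0043]
[-0.0267, -0.0126, -0.0604, -0.048 , -0.0078,  0.0549]
[-0.0336, -0.0491, -0.0789, -0.1233, -0.0076,  0.1482]
[-0.0501, -0.0621, -0.0986, -0.1673, -0.0075,  0.2027]
[-0.0564, -0.0621, -0.0909, -0.2112, -0.0073,  0.2572]
```

```bash
python3 -m handwheel '[[[0.004,0,-0.005,0,0,0,0.038],[0.008,0,-0.009,0,0,0,0.038],[-0.003,-0.003,-0.02,0,-0.004,0,0.038],[-0.014,-0.006,-0.03,0,-0.008,0,0.038],[-0.021,-0.009,-0.045,-0.024,-0.008,0.028,0.038],[-0.027,-0.013,-0.06,-0.048,-0.008,0.055,0.038],[-0.03,-0.03,-0.07,-0.085,-0.008,0.1,0.038],[-0.034,-0.049,-0.079,-0.123,-0.008,0.148,0.038]]]'; python3 - <<'E'
from h import *
o=st(); print(o['joint_pos']);cv2.imwrite('pics/w6.png',manip.camera('wrist'))
show(([.5032,.0143,.13],Rt(-.12,.675)),([.5032,.0143,.12],Rt(-.19,.675)))
E
```

```text
clock: 6.58
position: [0.5286, 0.0044, 0.1244]
ee_rot: [0.944, -0.023, 0.33, 0.009]
ft_force: [0.0, 0.1, -0.2]
grip_width: 0.507
t 6.575 p [0.5286 0.0044 0.1244] z [ 0.6231 -0.032  -0.7815] yaw -0.051260210539009206 y [-0.0495 -0.9988  0.0014] F [ 0.0172  0.1385 -0.1538] w 0.04327976922756797
[ 0.6132 -0.2387 -0.7344  2.3846 -0.0996  0.2728 -1.6949]
[-0.0158, -0.0039, -0.0198, -0.0438,  0.0017,  0.0526]
[-0.022 , -0.0039, -0.012 , -0.0875,  0.0017,  0.1073]
```

View pics/w6.png

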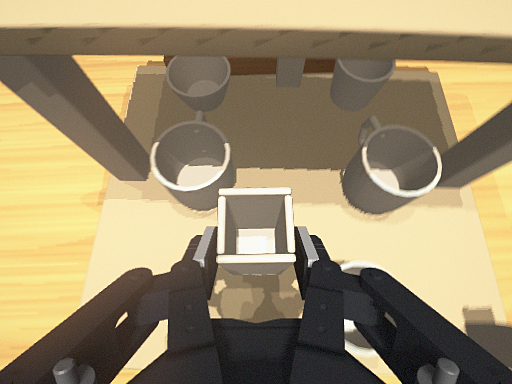

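```bash
python3 -m handwheel '[[[-0.007,-0.002,-0.008,-0.03,0,0.035,0.038],[-0.015,-0.004,-0.012,-0.06,0.001,0.07,0.038],[-0.022,-0.004,-0.012,-0.0875,0.002,0.107,0.038],[-0.022,-0.004,-0.012,-0.0875,0.002,0.107,0.038]]]'; python3 - <<'E'
from h import *
o=st(); print(o['joint_pos'])
show(([.5032,.0143,.12],Rt(-.19,.675)),([.5032,.0143,.09],Rt(-.19,.675)))
cv2.imwrite('pics/w7.png',manip.camera('wrist'));cv2.imwrite('pics/s7.png',manip.camera('side'))
E
```

```text
clock: 7.12
position: [0.5046, 0.0089, 0.1199]
ee_rot: [0.939, -0.086, 0.33, 0.033]
ft_force: [-0.4, 0.0, -0.5]
grip_width: 0.506
t 7.125 p [0.5046 0.0089 0.1199] z [ 0.6144 -0.1182 -0.7801] yaw -0.19006034981524492 y [-0.1835 -0.983   0.0044] F [-0.3897  0.0205 -0.506 ] w 0.04323478189898917
[ 0.7897 -0.3576 -0.9798  2.415  -0.0725  0.3041 -1.9475]
[-0.0017, -0.005 , -0.0015,  0.    , -0.001 ,  0.007 ]
[-0.0205, -0.0052,  0.0219,  0.    , -0.001 ,  0.007 ]
```

View pics/s7.png

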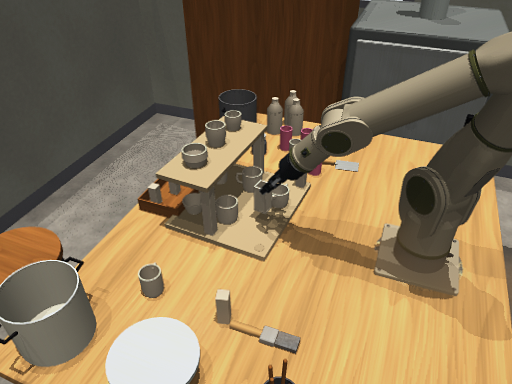

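View pics/w7.png

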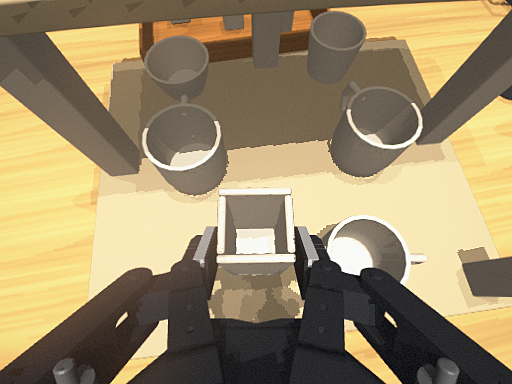

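```bash
python3 -m handwheel '[[[-0.002,-0.005,-0.0015,0,0,0.007,0.038],[-0.01,-0.005,0.008,0,0,0.007,0.038],[-0.015,-0.005,0.015,0,0,0.007,0.038],[-0.015,-0.005,0.015,0,0,0.007,0.038]]]'; python3 - <<'E'
from h import *
o=st(); print(o['joint_pos'])
show(([.5032,.0143,.0865],Rt(-.19,.675)))
E
```

```text
clock: 7.72
position: [0.5078, 0.0162, 0.1002]
ee_rot: [0.94, -0.09, 0.328, 0.03]
ft_force: [0.1, -0.6, -1.9]
grip_width: 0.505
t 7.725 p [0.5078 0.0162 0.1002] z [ 0.6116 -0.1163 -0.7826] yaw -0.18795366047489345 y [-0.1896 -0.9819 -0.0022] F [ 0.0985 -0.6419 -1.904 ] w 0.0430923722612819
[ 1.0481 -0.4098 -1.219   2.4158 -0.4197  0.2623 -1.6574]
[-0.0117,  0.0028,  0.0081, -0.0013,  0.003 , -0.0019]
```

```bash
python3 -m handwheel '[[[-0.006,0.001,0.004,0,0.001,0,0.038],[-0.0115,0.002,0.008,0,0.003,0,0.038],[-0.0115,0.002,0.008,0,0.003,0,0.038]]]'; python3 - <<'E'
from h import *
o=st(); print(o['joint_pos'])
show(([.5032,.0143,.0855],Rt(-.19,.675)))
E
```

```text
clock: 8.1
position: [0.5102, 0.0167, 0.0894]
ee_rot: [0.94, -0.09, 0.327, 0.031]
ft_force: [0.7, 0.1, -1.2]
grip_width: 0.511
t 8.1 p [0.5102 0.0167 0.0894] z [ 0.6094 -0.1182 -0.784 ] yaw -0.1915364947873366 y [-0.1907 -0.9817 -0.0002] F [ 0.7288  0.107  -1.2114] w 0.04365413498681049
[ 1.1808 -0.4638 -1.3289  2.4157 -0.7048  0.2634 -1.4   ]
[-0.0074,  0.0037, -0.0009,  0.001 ,  0.0053, -0.0016]
```

```bash
python3 -m handwheel '[[[-0.004,0.001,0.002,0,0.001,0,0.038],[-0.007,0.002,0.002,0,0.003,0,0.038],[-0.007,0.002,0.002,0,0.003,0,0.038]]]'; python3 - <<'E'
from h import *
o=st(); print(o['joint_pos'])
show(([.5032,.0143,.0855],Rt(-.19,.675)))
s=manip.camera('side');crop(s,200,140,330,260,6,'pics/s8.png')
E
```

```text
clock: 8.48
position: [0.5108, 0.0164, 0.0853]
ee_rot: [0.94, -0.091, 0.326, 0.032]
ft_force: [-0.3, 1.1, -2.4]
grip_width: 0.506
t 8.475 p [0.5108 0.0164 0.0853] z [ 0.608  -0.1203 -0.7848] yaw -0.19529763433107675 y [-0.1921 -0.9814  0.0016] F [-0.2535  1.1444 -2.4427] w 0.04318306122635451
[ 1.2303 -0.4989 -1.3661  2.4156 -0.8405  0.2772 -1.2804]
[-0.0054,  0.0035, -0.0045,  0.0033,  0.0066, -0.0016]
```

View pics/s8.png

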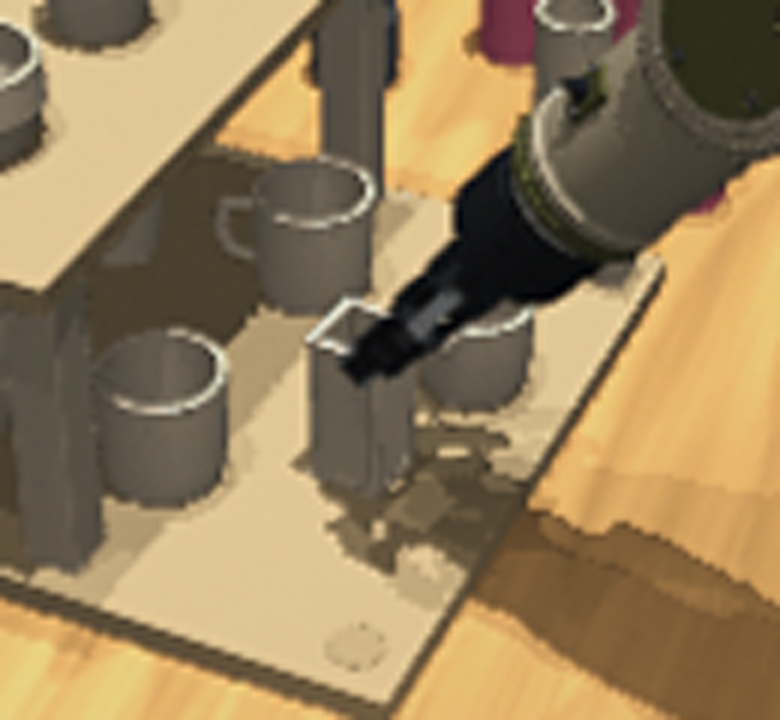

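```bash
python3 -m handwheel '[[[0,0,0.0005,0,0,0,0.045],[0,0,0.0005,0,0,0,0.05],[0,0,0.0005,0,0,0,0.056],[0,0,0.0005,0,0,0,0.058]]]'; python3 - <<'E'
from h import *
o=st(); print(o['joint_pos'])
p=o['position'];Rm=R.from_quat(o['ee_rot']).as_matrix()
s=manip.camera('side');crop(s,200,140,330,260,6,'pics/s9.png')
cv2.imwrite('pics/w9.png',manip.camera('wrist'))
E
```

```text
clock: 9.02
position: [0.5111, 0.0161, 0.0851]
ee_rot: [0.94, -0.091, 0.326, 0.032]
ft_force: [-0.5, 0.1, 0.7]
grip_width: 0.676
t 9.025 p [0.5111 0.0161 0.0851] z [ 0.608  -0.1206 -0.7847] yaw -0.19575863007548408 y [-0.1925 -0.9813  0.0016] F [-0.4697  0.1066  0.661 ] w 0.05777066636580522
[ 1.2328 -0.4971 -1.3684  2.4153 -0.8391  0.2754 -1.2811]
```

View pics/w9.png

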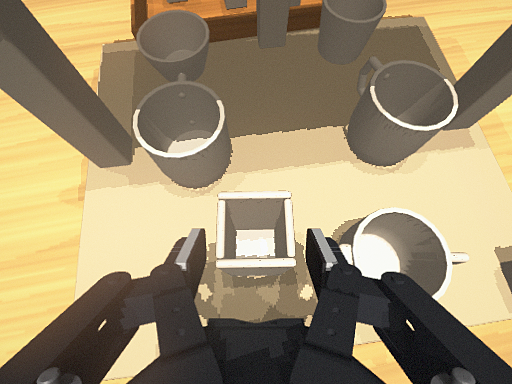

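View pics/s9.png

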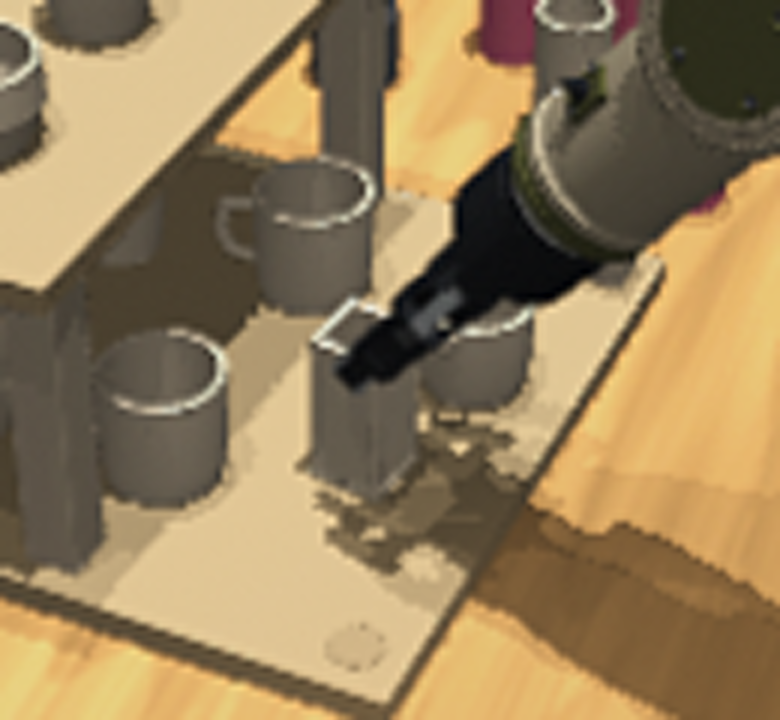

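```bash
python3 -m handwheel '[[[0.009,0,-0.012,0,0,0,0.06],[0.02,0,-0.03,0,0,0,0.062],[0.04,0,-0.06,0,0,0,0.065],[0.06,0,-0.09,0,-0.05,0,0.07],[0.06,0,-0.11,0,-0.1,0,0.075],[0.06,0,-0.11,0,-0.1,0,0.075]]]'; python3 - <<'E'
from h import *
o=st(); print(o['joint_pos']);o=manip.get_obs()
np.savez('pics/w10.npz',p=o['position'],q=o['ee_rot']);w=manip.camera('wrist');cv2.imwrite('pics/w10.png',w);crop(w,150,150,400,330,3,'pics/w10a.png')
E
```

```text
clock: 9.88
position: [0.4913, 0.0209, 0.21]
ee_rot: [0.955, -0.092, 0.28, 0.027]
ft_force: [1.3, -0.5, -0.2]
grip_width: 0.878
t 9.875 p [0.4913 0.0209 0.21  ] z [ 0.5301 -0.1041 -0.8415] yaw -0.19393348107377054 y [-0.1916 -0.9815  0.0007] F [ 1.3125 -0.4964 -0.2376] w 0.07496025346160624
[ 0.7339 -0.4839 -0.8166  2.236  -0.2762  0.7042 -1.7231]
```

View pics/w10.png

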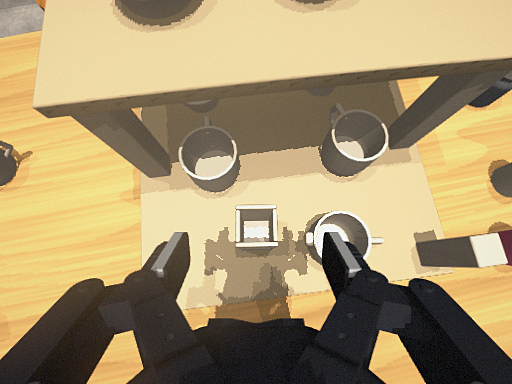

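View pics/w10a.png

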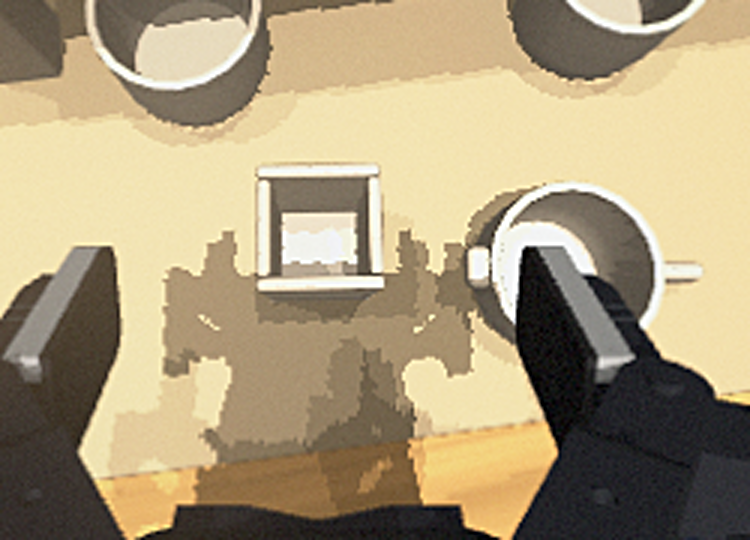

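```bash
cat > chk.py <<'E'
from h import *
d=np.load('pics/w10.npz');W=cam('wrist',(d['p'],d['q']))
f=lambda l:[(150+(u+.5)/3-.5,150+(v+.5)/3-.5) for u,v in l]
v=onz(W,f([(255,167),(380,165),(384,286),(258,291)]),.115);vc=v.mean(0)[:2];print(v,vc)
cr,r=circ(onz(W,f([(494,225),(515,203),(545,187),(575,184),(610,190),(640,212),(658,240),(662,270),(655,305),(640,330),(496,290)]),.08));print(cr,r)
sp=onz(W,f([(468,266)]),.078)[0,:2];hd=onz(W,f([(702,271)]),.062)[0,:2]
for q in(sp-cr,cr-hd,sp-hd):
  print(q,np.linalg.norm(q),np.arctan2(-q[0],q[1]))
a=-.19
y=np.array([-np.sin(a),np.cos(a)]);x=np.array([np.cos(a),np.sin(a)]);print('vase in creamer',(vc-cr)@x,(vc-cr)@y)
E
python3 chk.py
```

```text
[[ 0.5264  0.0378  0.115 ]
 [ 0.5187 -0.0055  0.115 ]
 [ 0.4777  0.002   0.115 ]
 [ 0.4842  0.0441  0.115 ]] [0.5018 0.0196]
[ 0.4722 -0.0755] 0.03307918182404661
[0.008  0.0407] 0.04144420105705993 -0.1935726725063023
[0.0119 0.0558] 0.05704935393286589 -0.2097269117477843
[0.0198 0.0965] 0.0984904228065825 -0.2029295444803434
vase in creamer 0.011019965171792632 0.0989701051107552
```

The vase stands about 10 mm too far in x and 4 mm in y, in the creamer frame. I'll regrasp it with less tilt and shift it.

```bash
python3 - <<'E'
from h import *
Rm=Rt(-.2,.35);z=Rm[:,2];G=np.array([.502,.0195,.099]);T=G+.0187*z
show((T+[0,0,.06],Rm),(T,Rm),)
E
```

```text
[-0.0214, -0.0011,  0.0661, -0.0019, -0.2197,  0.0068]
[-0.0537, -0.0012,  0.1166, -0.0019, -0.2197,  0.0068]
```

```bash
python3 -m handwheel '[[[-0.01,0,0.03,0,-0.11,0.003,0.065],[-0.021,-0.001,0.066,-0.002,-0.22,0.007,0.062],[-0.021,-0.001,0.066,-0.002,-0.22,0.007,0.062],[-0.035,-0.001,0.087,-0.002,-0.22,0.007,0.062],[-0.045,-0.001,0.103,-0.002,-0.22,0.007,0.062],[-0.0535,-0.001,0.1165,-0.002,-0.22,0.007,0.062],[-0.0535,-0.001,0.1165,-0.002,-0.22,0.007,0.062]]]'; python3 - <<'E'
from h import *
o=st(); print(o['joint_pos']);
Rm=Rt(-.2,.35);z=Rm[:,2];G=np.array([.502,.0195,.099]);T=G+.0187*z
show((T,Rm),)
w=manip.camera('wrist');cv2.imwrite('pics/w11.png',w)
E
```

```text
clock: 10.8
position: [0.5064, 0.0176, 0.0806]
ee_rot: [0.98, -0.098, 0.172, 0.018]
ft_force: [-0.7, 0.0, -0.1]
grip_width: 0.727
t 10.8 p [0.5064 0.0176 0.0806] z [ 0.3335 -0.0692 -0.9402] yaw -0.2044844335090205 y [-0.199  -0.98    0.0015] F [-0.6645  0.0449 -0.0672] w 0.06211731508537017
[ 0.9927  0.0239 -1.1962  2.1732  0.2592  0.654  -2.1526]
[ 0.0019, -0.001 , -0.0002,  0.0015,  0.0025,  0.0002]
```

View pics/w11.png

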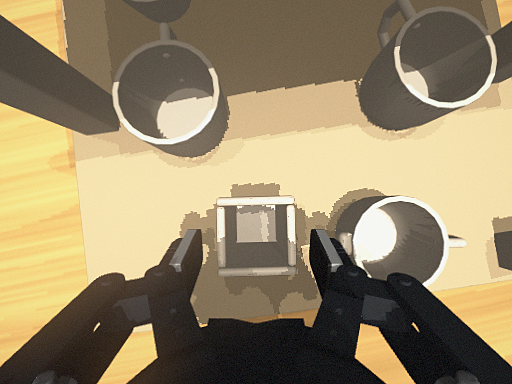

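```bash
python3 -m handwheel '[[[0,0,0,0,0,0,0.05],[0,0,0,0,0,0,0.04],[0,0,0,0,0,0,0.038],[0,0,0,0,0,0,0.038]]]' 35; python3 - <<'E'
from h import *
o=st();p=o['position'];Rm=R.from_quat(o['ee_rot']).as_matrix()
show((p+[0,0,.005],Rm),(p+[-.0107,-.0024,.005],Rm),(p+[-.0107,-.0024,.0005],Rm))
E
```

```text
clock: 11.35
position: [0.5087, 0.0174, 0.0828]
ee_rot: [0.98, -0.099, 0.174, 0.018]
ft_force: [-3.5, -0.6, 7.8]
grip_width: 0.504
t 11.35 p [0.5087 0.0174 0.0828] z [ 0.3364 -0.0698 -0.9391] yaw -0.20462359068978317 y [-0.1998 -0.9798  0.0013] F [-3.533  -0.6495  7.7639] w 0.043059709463915255
[ 0.0017,  0.    , -0.0047,  0.    ,  0.    ,  0.    ]
[-0.0077,  0.0045, -0.0081,  0.    ,  0.    ,  0.    ]
[-0.0092,  0.0045, -0.0039,  0.    ,  0.    ,  0.    ]
```

```bash
python3 -m handwheel '[[[0.001,0,-0.004,0,0,0,0.038],[0.002,0,-0.008,0,0,0,0.038],[-0.003,0.002,-0.0095,0,0,0,0.038],[-0.0075,0.0045,-0.011,0,0,0,0.038],[-0.0075,0.0045,-0.011,0,0,0,0.038]]]'; python3 - <<'E'
from h import *
o=st()
E
```

```text
clock: 11.98
position: [0.4962, 0.015, 0.0895]
ee_rot: [0.98, -0.099, 0.173, 0.018]
ft_force: [1.0, 0.4, -1.8]
grip_width: 0.505
t 11.975 p [0.4962 0.015  0.0895] z [ 0.3347 -0.0698 -0.9397] yaw -0.20562712815287 y [-0.2001 -0.9798  0.0015] F [ 0.9921  0.4431 -1.7592] w 0.04314572578480635
```

```bash
python3 -m handwheel '[[[-0.0005,0,0.003,0,0,0,0.038],[-0.001,0,0.006,0,0,0,0.038],[-0.001,0,0.007,0,0,0,0.038],[-0.001,0,0.007,0,0,0,0.038]]]'; python3 - <<'E'
from h import *
o=st()
E
```

```text
clock: 12.48
position: [0.4985, 0.015, 0.0829]
ee_rot: [0.98, -0.099, 0.173, 0.018]
ft_force: [-3.5, -0.9, 7.9]
grip_width: 0.501
t 12.475 p [0.4985 0.015  0.0829] z [ 0.3351 -0.0685 -0.9397] yaw -0.20148832653479143 y [-0.1997 -0.9798  0.0001] F [-3.4922 -0.8849  7.9029] w 0.04278480944343326
```

Seated, with the same force as before the lift. I'll release and back off.

```bash
python3 -m handwheel '[[[0,0,0,0,0,0,0.046],[0,0,0,0,0,0,0.052],[0,0,0,0,0,0,0.06],[0.004,0,-0.012,0,0,0,0.062],[0.01,0,-0.03,0,0,0,0.065],[0.02,0,-0.06,0,0,0,0.07],[0.03,0,-0.11,0,0,0,0.075],[0.03,0,-0.13,0,0,0,0.075]]]'; python3 - <<'E'
from h import *
o=st(); print(o['joint_pos']);o=manip.get_obs()
np.savez('pics/w12.npz',p=o['position'],q=o['ee_rot']);w=manip.camera('wrist');crop(w,150,150,400,330,3,'pics/w12a.png')
E
```

```text
clock: 13.48
position: [0.4829, 0.0188, 0.2179]
ee_rot: [0.98, -0.098, 0.174, 0.018]
ft_force: [-0.1, -1.0, -0.1]
grip_width: 0.88
t 13.475 p [0.4829 0.0188 0.2179] z [ 0.3383 -0.0693 -0.9385] yaw -0.20206697784308733 y [-0.1991 -0.98    0.0006] F [-0.1434 -1.03   -0.1269] w 0.07518709405298359
[ 0.9111 -0.3557 -0.9272  2.0556 -0.2454  0.966  -1.7001]
```

View pics/w12a.png

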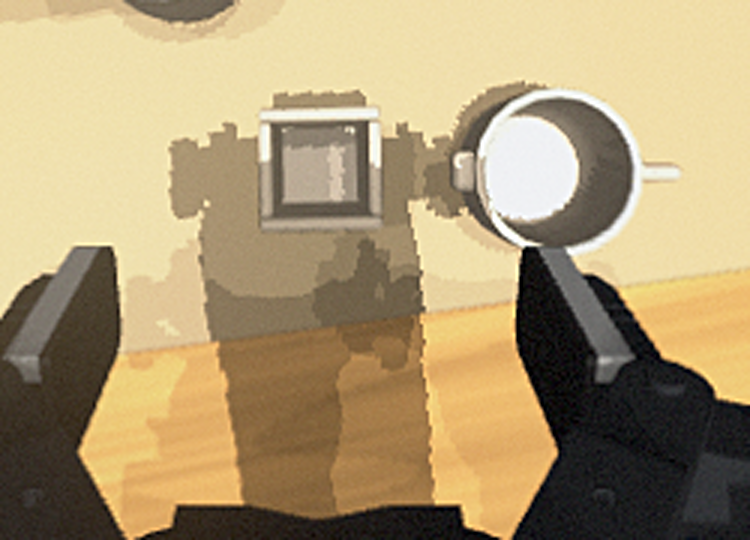

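```bash
python3 - <<'E'
from h import *
d=np.load('pics/w12.npz');W=cam('wrist',(d['p'],d['q']))
f=lambda l:[(150+(u+.5)/3-.5,150+(v+.5)/3-.5) for u,v in l]
v=onz(W,f([(260,109),(380,107),(381,227),(261,229)]),.115);vc=v.mean(0)[:2];print(v,vc)
e=v[0]-v[1];print(np.arctan2(-e[0],e[1]))
cr,r=circ(onz(W,f([(480,150),(500,115),(525,97),(558,89),(595,97),(625,125),(641,165),(632,205),(610,232),(560,250),(525,240),(482,195)]),.08));print(cr,r)
sp=onz(W,f([(452,171)]),.078)[0,:2];hd=onz(W,f([(681,172)]),.062)[0,:2]
for q in(sp-cr,cr-hd,sp-hd):
  print(q,np.linalg.norm(q),np.arctan2(-q[0],q[1]))
a=-.197
y=np.array([-np.sin(a),np.cos(a)]);x=np.array([np.cos(a),np.sin(a)]);print('vase in creamer',(vc-cr)@x,(vc-cr)@y)
Rb=Rt(-.5,.3);z=Rb[:,2]
show(([.47,-.12,.26],Rt(-.3,.35)),([.47,-.3,.26],Rt(-.4,.4)))
E
```

```text
[[ 0.517   0.0342  0.115 ]
 [ 0.5092 -0.008   0.115 ]
 [ 0.4674  0.0003  0.115 ]
 [ 0.4751  0.0421  0.115 ]] [0.4922 0.0171]
-0.18318998299000613
[ 0.472  -0.0765] 0.03228141773517837
[0.0077 0.0421] 0.04281246703683298 -0.1807836904913806
[0.013  0.0557] 0.05723235017699893 -0.22995344433480555
[0.0207 0.0978] 0.10001521255410842 -0.20891278908040695
vase in creamer 0.0014733431913388252 0.09581493986235841
[ 0.0282,  0.1388, -0.0331, -0.0333, -0.0036,  0.0941]
[ 0.0617,  0.3152, -0.0205, -0.0725,  0.0462,  0.1863]
```

Vase is now 1.5 mm off the spout line with a gap of about 32 mm. Next I'll go and look at the beaker.

```bash
python3 -m handwheel '[[[0.005,0.04,-0.02,-0.01,0.03,0.02,0.075],[0.01,0.09,-0.04,-0.02,0.06,0.04,0.07],[0.02,0.14,-0.04,-0.02,0.1,0.03,0.065],[0.03,0.19,-0.03,-0.02,0.12,0.02,0.065],[0.04,0.24,-0.03,-0.02,0.15,0,0.065],[0.05,0.28,-0.03,-0.02,0.17,-0.02,0.065],[0.05,0.3,-0.03,-0.02,0.17,-0.05,0.065],[0.05,0.3,-0.03,-0.02,0.17,-0.05,0.065]]]'; python3 - <<'E'
from h import *
o=st(); print(o['joint_pos']);o=manip.get_obs()
np.savez('pics/w13.npz',p=o['position'],q=o['ee_rot']);w=manip.camera('wrist');cv2.imwrite('pics/w13.png',w)
E
```

```text
clock: 14.52
position: [0.4575, -0.284, 0.2592]
ee_rot: [0.964, -0.075, 0.253, 0.04]
ft_force: [0.2, 1.2, 0.4]
grip_width: 0.76
t 14.525 p [ 0.4575 -0.284   0.2592] z [ 0.4815 -0.1146 -0.8689] yaw -0.23362092908624943 y [-0.1653 -0.9855  0.0383] F [0.1515 1.2266 0.3504] w 0.06492763592359285
[ 0.9196 -0.2322 -0.2818  2.0391 -0.3385  0.8666 -0.9374]
```

View pics/w13.png

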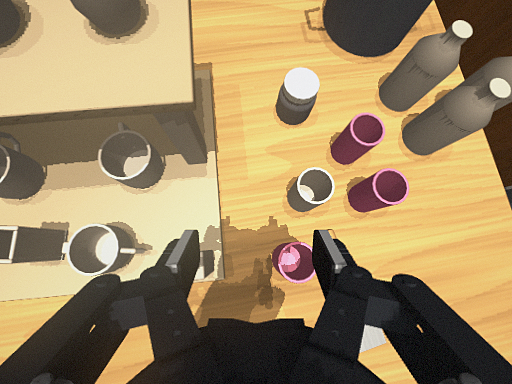

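The grey beaker rim is at (315,187). Pink look-alikes are at (296,262), (366,130) and (390,187).

```bash
python3 - <<'E'
from h import *
d=np.load('pics/w13.npz');W=cam('wrist',(d['p'],d['q']))
w=cv2.imread('pics/w13.png');crop(w,260,130,430,300,4,'pics/w13a.png')
print(circ(onz(W,[(297,187),(334,187),(315,168),(315,206)],.095)),onz(W,[(296,262),(366,130),(390,187)],.095))
E
```

```text
(array([ 0.5041, -0.3786]), np.float64(0.025667205860405915)) [[ 0.4127 -0.3334  0.095 ]
 [ 0.5737 -0.4682  0.095 ]
 [ 0.4876 -0.4802  0.095 ]]
```

View pics/w13a.png

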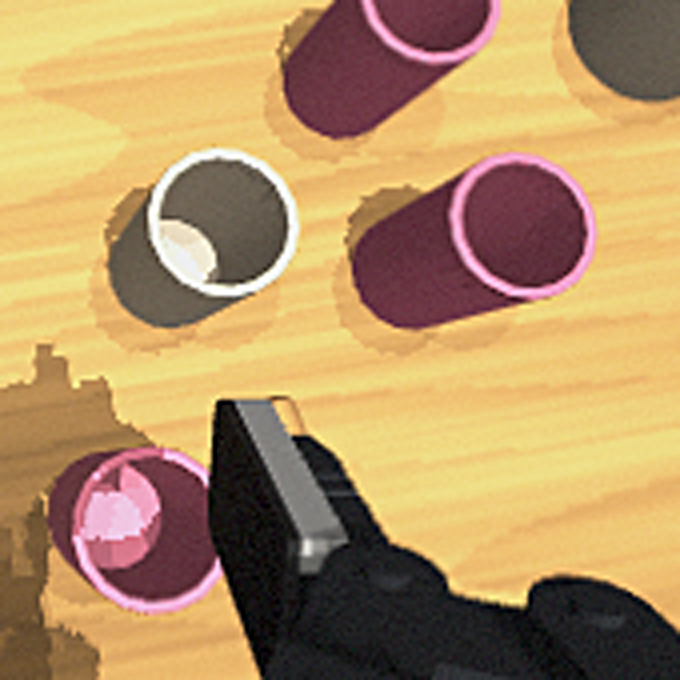

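```bash
python3 - <<'E'
from h import *
Rm=Rt(.2,.675);z=Rm[:,2];G=np.array([.504,-.379,.085]);T=G+.0187*z
print(T)
show((T-.1*z+[0,0,.02],Rm),(T-.05*z,Rm),(T,Rm))
E
```

```text
[ 0.5155 -0.3767  0.0704]
[-0.0349,  0.102 ,  0.0893,  0.2365,  0.1636, -0.2812]
[-0.0384,  0.0886,  0.1546,  0.2365,  0.1636, -0.2812]
[-0.0321,  0.0759,  0.2026,  0.2365,  0.1636, -0.2812]
```

```bash
python3 -m handwheel '[[[-0.01,0.035,0.02,0.08,0.05,-0.1,0.07],[-0.02,0.07,0.05,0.16,0.11,-0.19,0.07],[-0.035,0.102,0.089,0.2365,0.164,-0.281,0.07],[-0.035,0.102,0.089,0.2365,0.164,-0.281,0.07],[-0.037,0.095,0.12,0.2365,0.164,-0.281,0.07],[-0.0385,0.0885,0.1545,0.2365,0.164,-0.281,0.07],[-0.0385,0.0885,0.1545,0.2365,0.164,-0.281,0.07]]]'; python3 - <<'E'
from h import *
o=st(); print(o['joint_pos'])
w=manip.camera('wrist');cv2.imwrite('pics/w14.png',w)
Rm=Rt(.2,.675);z=Rm[:,2];G=np.array([.504,-.379,.085]);T=G+.0187*z
show((T,Rm))
E
```

```text
clock: 15.45
position: [0.4858, -0.3799, 0.1084]
ee_rot: [0.939, 0.096, 0.329, -0.035]
ft_force: [-0.6, -0.3, 0.7]
grip_width: 0.821
t 15.45 p [ 0.4858 -0.3799  0.1084] z [ 0.6112  0.1292 -0.7808] yaw 0.20832121830247752 y [ 0.2027 -0.9792 -0.0034] F [-0.5511 -0.2894  0.667 ] w 0.07007979821295693
[ 0.9365  0.2488 -0.0072  1.9763 -0.8872  0.8178  0.1592]
[-0.0012,  0.0014,  0.05  , -0.0024, -0.0007,  0.0016]
```

View pics/w14.png

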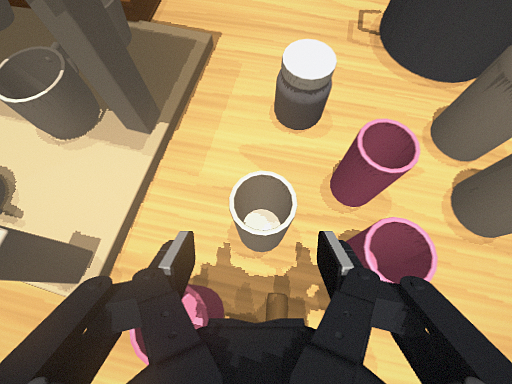

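```bash
python3 -m handwheel '[[[0,0.001,0.018,0,0,0,0.068],[0,0.001,0.036,0,0,0,0.068],[0,0.001,0.05,0,0,0,0.068],[0,0.001,0.05,0,0,0,0.068]]]'; python3 - <<'E'
from h import *
o=st(); print(o['joint_pos'])
w=manip.camera('wrist');cv2.imwrite('pics/w15.png',w)
E
```

```text
clock: 16.0
position: [0.5164, -0.3767, 0.0704]
ee_rot: [0.939, 0.095, 0.33, -0.034]
ft_force: [-0.5, -0.2, -0.3]
grip_width: 0.795
t 16.0 p [ 0.5164 -0.3767  0.0704] z [ 0.6125  0.1259 -0.7804] yaw 0.20278351117461677 y [ 0.201  -0.9796 -0.0003] F [-0.5294 -0.2095 -0.2728] w 0.06789703200026921
[ 0.9116  0.3326 -0.0383  1.9647 -0.9437  0.732   0.2008]
```

View pics/w15.png

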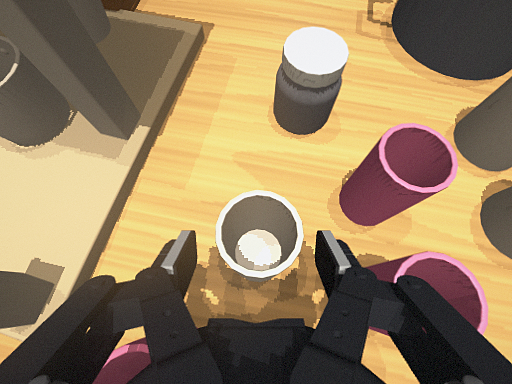

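```bash
python3 -m handwheel '[[[0,0,0,0,0,0,0.058],[0,0,0,0,0,0,0.05],[0,0,0,0,0,0,0.046],[0,0,0,0,0,0,0.046],[0,0,0,0,0,0,0.046]]]' 35; python3 - <<'E'
from h import *
o=st(); print(o['joint_pos'])
w=manip.camera('wrist');cv2.imwrite('pics/w16.png',w)
p=o['position'];Rm=R.from_quat(o['ee_rot']).as_matrix()
show((p+[0,0,.02],Rm),(p+[0,0,.12],Rm))
E
```

```text
clock: 16.68
position: [0.5163, -0.3786, 0.0726]
ee_rot: [0.938, 0.095, 0.331, -0.032]
ft_force: [-2.0, 0.2, 5.7]
grip_width: 0.545
t 16.675 p [ 0.5163 -0.3786  0.0726] z [ 0.6145  0.1226 -0.7793] yaw 0.19690627853319595 y [ 0.1991 -0.98    0.0028] F [-2.0412  0.187   5.7028] w 0.046540720114820085
[ 0.9127  0.3297 -0.037   1.9636 -0.9438  0.7327  0.2007]
[ 0.0125,  0.0001, -0.0156, -0.    , -0.    ,  0.    ]
[ 0.0752,  0.0004, -0.0935, -0.    , -0.    ,  0.    ]
```

View pics/w16.png

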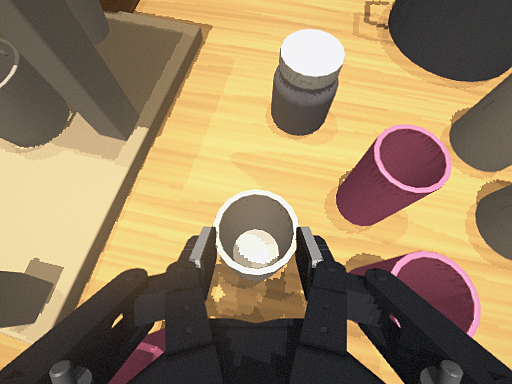

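The grip width of 46.5 mm is well under the 52 mm diameter. The pads hold only the near chord, so I'll reopen and reach further forward.

```bash
python3 -m handwheel '[[[0,0,0,0,0,0,0.055],[0,0,0,0,0,0,0.062],[0,0,0,0,0,0,0.068],[0,0,0,0,0,0,0.068]]]'; python3 - <<'E'
from h import *
o=st();o=manip.get_obs()
w=manip.camera('wrist');cv2.imwrite('pics/w17.png',w);crop(w,170,170,350,300,4,'pics/w17a.png')
np.savez('pics/w17.npz',p=o['position'],q=o['ee_rot'])
E
```

```text
clock: 17.23
position: [0.5159, -0.3779, 0.0714]
ee_rot: [0.939, 0.095, 0.33, -0.033]
ft_force: [-0.3, -0.6, 0.1]
grip_width: 0.796
t 17.225 p [ 0.5159 -0.3779  0.0714] z [ 0.6133  0.1238 -0.7801] yaw 0.19922459876829687 y [ 0.1997 -0.9799  0.0014] F [-0.2596 -0.5674  0.0594] w 0.06793737223819317
```

View pics/w17a.png

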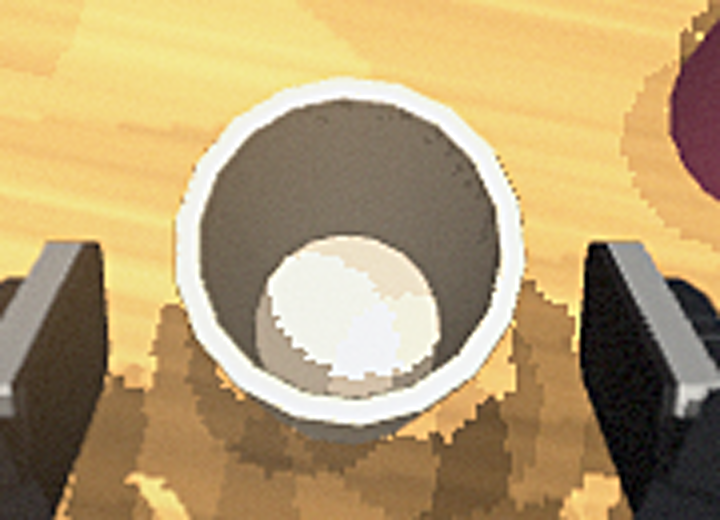

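```bash
python3 - <<'E'
from h import *
d=np.load('pics/w17.npz');W=cam('wrist',(d['p'],d['q']))
f=lambda l:[(170+(u+.5)/4-.5,170+(v+.5)/4-.5) for u,v in l]
print(circ(onz(W,f([(350,80),(220,130),(178,240),(215,360),(350,425),(480,360),(523,250),(470,120)]),.095)))
Rm=R.from_quat(d['q']).as_matrix();f=np.array([.98,.2,0])
show((d['p']+.012*f+[0,0,-.004],Rt(.2,.675)))
E
```

```text
(array([ 0.5067, -0.3796]), np.float64(0.025490103735497996))
[ 0.0068,  0.    ,  0.0106,  0.0004, -0.001 ,  0.0017]
```

```bash
python3 -m handwheel '[[[0.003,0.001,0.005,0,0,0,0.068],[0.007,0.001,0.011,0,0,0,0.068],[0.007,0.001,0.011,0,0,0,0.06],[0.007,0.001,0.011,0,0,0,0.05],[0.007,0.001,0.011,0,0,0,0.046],[0.007,0.001,0.011,0,0,0,0.046],[0.007,0.001,0.011,0,0,0,0.046]]]' 35; python3 - <<'E'
from h import *
o=st()
w=manip.camera('wrist');cv2.imwrite('pics/w18.png',w)
E
```

```text
clock: 18.15
position: [0.5284, -0.3765, 0.0676]
ee_rot: [0.939, 0.095, 0.33, -0.032]
ft_force: [0.5, 1.4, 3.0]
grip_width: 0.588
t 18.15 p [ 0.5284 -0.3765  0.0676] z [ 0.6137  0.1237 -0.7798] yaw 0.1989101892805819 y [ 0.1997 -0.9799  0.0017] F [0.5357 1.4117 2.9669] w 0.05023019498840913
```

View pics/w18.png

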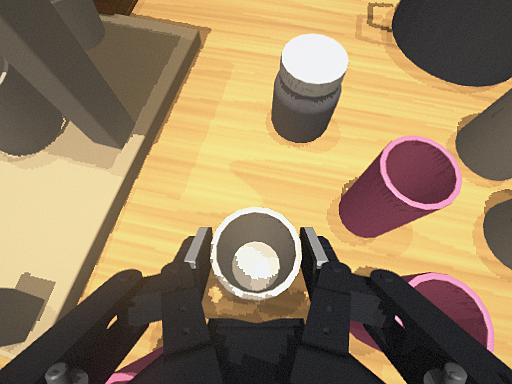

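Opening is now 50 mm, a full-diameter grip, so I'll lift.

```bash
python3 -m handwheel '[[[0.006,0,-0.008,0,0,0,0.046],[0.019,0,-0.023,0,0,0,0.046],[0.038,0,-0.047,0,0,0,0.046],[0.057,0,-0.07,0,0,0,0.046],[0.075,0,-0.093,0,0,0,0.046],[0.088,0,-0.109,0,0,0,0.046],[0.088,0,-0.109,0,0,0,0.046]]]'; python3 - <<'E'
from h import *
o=st(); print(o['joint_pos'])
w=manip.camera('wrist');cv2.imwrite('pics/w19.png',w)
show(([.505,-.28,.215],Rt(.1,.675)),([.515,-.15,.21],Rt(0,.675)),([.525,-.036,.20],Rt(-.069,.675)))
E
```

```text
clock: 19.08
position: [0.5288, -0.3769, 0.2093]
ee_rot: [0.938, 0.095, 0.331, -0.031]
ft_force: [-0.2, -0.0, -1.6]
grip_width: 0.588
t 19.075 p [ 0.5288 -0.3769  0.2093] z [ 0.6147  0.1215 -0.7793] yaw 0.19514521309797042 y [ 0.1992 -0.98    0.0043] F [-0.2023 -0.0265 -1.6164] w 0.050211348073429765
[ 0.8491  0.1626  0.0105  1.8417 -0.7585  0.9177 -0.1008]
[ 0.0019, -0.099 , -0.0083, -0.0612, -0.0012,  0.0802]
[ 0.0268, -0.2244,  0.0177, -0.1237, -0.0013,  0.1582]
[ 0.0461, -0.3342,  0.0457, -0.1669, -0.0013,  0.2121]
```

View pics/w19.png

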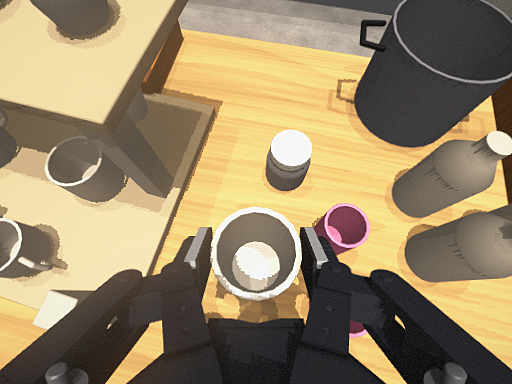

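```bash
python3 -m handwheel '[[[0,-0.03,-0.003,-0.02,0,0.025,0.046],[0.001,-0.065,-0.006,-0.04,0,0.05,0.046],[0.002,-0.1,-0.008,-0.061,-0.001,0.08,0.046],[0.01,-0.14,0,-0.08,-0.001,0.105,0.046],[0.018,-0.185,0.01,-0.105,-0.001,0.13,0.046],[0.027,-0.225,0.018,-0.124,-0.001,0.158,0.046],[0.035,-0.265,0.028,-0.14,-0.001,0.175,0.046],[0.041,-0.3,0.037,-0.155,-0.001,0.195,0.046]]]'; python3 - <<'E'
from h import *
o=st(); print(o['joint_pos'])
show(([.53,-.036,.20],Rt(-.069,.675)))
E
```

```text
clock: 20.12
position: [0.5219, -0.0696, 0.2021]
ee_rot: [0.944, -0.023, 0.33, 0.008]
ft_force: [0.9, 0.3, -0.7]
grip_width: 0.591
t 20.125 p [ 0.5219 -0.0696  0.2021] z [ 0.623  -0.0303 -0.7817] yaw -0.04866356210041194 y [-0.0482 -0.9988  0.0004] F [ 0.9256  0.3172 -0.7063] w 0.05046081068267883
[ 0.73   -0.3653 -0.5591  2.2971 -0.502   0.5249 -1.1285]
[ 0.0037, -0.0339,  0.0057, -0.0127,  0.0015,  0.0165]
```

```bash
python3 -m handwheel '[[[0.002,-0.017,0.003,-0.006,0.001,0.008,0.046],[0.004,-0.034,0.006,-0.013,0.0015,0.0165,0.046],[-0.006,-0.035,0.023,-0.013,0.0015,0.0165,0.046],[-0.006,-0.035,0.023,-0.013,0.0015,0.0165,0.046]]]'; python3 - <<'E'
from h import *
o=st(); print(o['joint_pos']); o=manip.get_obs()
w=manip.camera('wrist');cv2.imwrite('pics/w20.png',w);np.savez('pics/w20.npz',p=o['position'],q=o['ee_rot'])
E
```

```text
clock: 20.62
position: [0.5325, -0.0366, 0.1793]
ee_rot: [0.943, -0.033, 0.33, 0.011]
ft_force: [0.5, -0.2, -1.8]
grip_width: 0.592
t 20.625 p [ 0.5325 -0.0366  0.1793] z [ 0.6213 -0.0424 -0.7824] yaw -0.06821285293954757 y [-0.0688 -0.9976 -0.0005] F [ 0.4587 -0.1813 -1.847 ] w 0.050528992975163306
[ 0.7824 -0.3413 -0.7231  2.3096 -0.4463  0.4447 -1.2888]
```

View pics/w20.png

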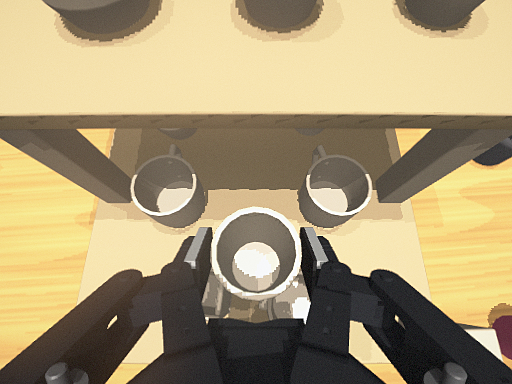

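```bash
python3 - <<'E'
from h import *
w=cv2.imread('pics/w20.png');crop(w,120,140,390,310,2.9,'pics/w20a.png')
E
```

```text
(no output)
```

View pics/w20a.png

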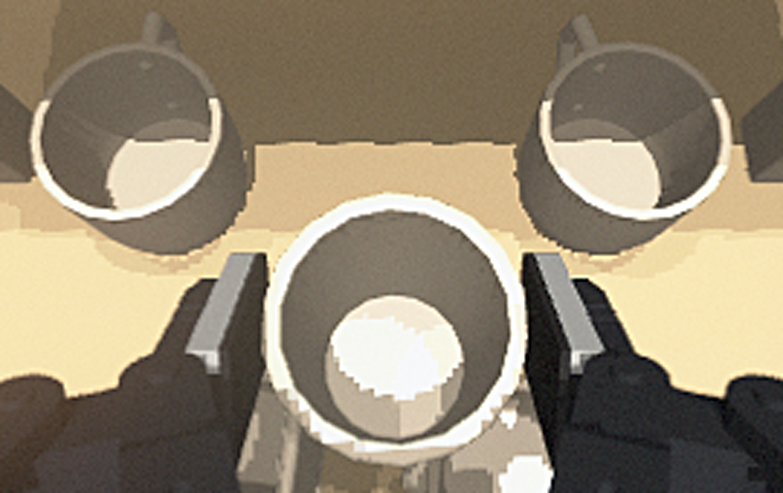

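```bash
python3 - <<'E'
from h import *
d=np.load('pics/w20.npz');W=cam('wrist',(d['p'],d['q']))
f=lambda l:[(120+(u+.5)/2.9-.5,140+(v+.5)/2.9-.5) for u,v in l]
ma,_=circ(onz(W,f([(32,140),(42,105),(60,70),(125,43),(190,62),(220,110),(215,160),(185,195),(125,219),(70,205),(40,170)]),.09))
mb,_=circ(onz(W,f([(541,110),(560,75),(580,58),(625,45),(690,58),(725,95),(731,140),(715,185),(660,218),(600,205),(560,170),(543,140)]),.09))
z=d['p'][2]-.0676+.095
b,r=circ(onz(W,f([(395,195),(330,212),(285,260),(267,320),(280,390),(330,440),(395,452),(450,440),(505,400),(526,330),(510,265),(460,212)]),z))
m=(ma+mb)/2;e=ma-mb
print(ma,mb,_,np.linalg.norm(e),m,np.arctan2(-e[0],e[1]),'b',b,r)
off=d['p'][:2]-b;print('off',off)
T=np.r_[m+off,.0886];print(T)
Rm=Rt(-.069,.675);print(d['p'])
show(([T[0]-.05,T[1]+.0035,.125],Rm),([T[0]-.025,T[1]+.0017,.107],Rm),(T+[0,0,.003],Rm),(T,Rm))
E
```

```text
[0.6044 0.0597] [ 0.5916 -0.1307] 0.035379747927042515 0.1908574545180118 [ 0.598  -0.0355] -0.06739384377231031 b [ 0.5111 -0.0343] 0.024702120119298718
off [ 0.0214 -0.0023]
[ 0.6194 -0.0378  0.0886]
[ 0.5325 -0.0366  0.1793]
[-0.0065, -0.005 ,  0.0659, -0.0002,  0.001 , -0.0005]
[ 0.0018, -0.005 ,  0.0956, -0.0002,  0.001 , -0.0005]
[ 0.0118, -0.005 ,  0.1233, -0.0002,  0.001 , -0.0005]
[ 0.0099, -0.005 ,  0.1257, -0.0002,  0.001 , -0.0005]
```

```bash
python3 -m handwheel '[[[-0.003,-0.003,0.033,0,0,0,0.046],[-0.0065,-0.005,0.066,0,0,0,0.046],[-0.002,-0.005,0.081,0,0,0,0.046],[0.002,-0.005,0.0955,0,0,0,0.046],[0.002,-0.005,0.0955,0,0,0,0.046]]]'; python3 - <<'E'
from h import *
o=st(); print(o['joint_pos'])
w=manip.camera('wrist');cv2.imwrite('pics/w21.png',w)
s=manip.camera('side');crop(s,180,110,340,240,5,'pics/s21.png')
T=np.array([.6194,-.0378,.0886]);Rm=Rt(-.069,.675)
show((T+[0,0,.003],Rm),(T,Rm))
E
```

```text
clock: 21.3
position: [0.5958, -0.0377, 0.1087]
ee_rot: [0.943, -0.034, 0.332, 0.012]
ft_force: [0.4, -0.2, -1.8]
grip_width: 0.591
t 21.3 p [ 0.5958 -0.0377  0.1087] z [ 0.6243 -0.0453 -0.7798] yaw -0.07246829684808416 y [-0.072  -0.9974  0.0004] F [ 0.3597 -0.1562 -1.8333] w 0.05047668562922155
[ 1.1997  0.0531 -1.2453  2.2415  0.5036  0.2355 -2.1224]
[ 0.0076, -0.0008,  0.0281,  0.0008, -0.0013, -0.0015]
[ 0.0058, -0.0008,  0.0304,  0.0008, -0.0013, -0.0015]
```

View pics/w21.png

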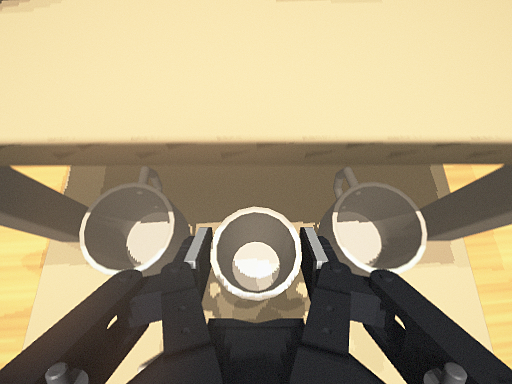

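View pics/s21.png

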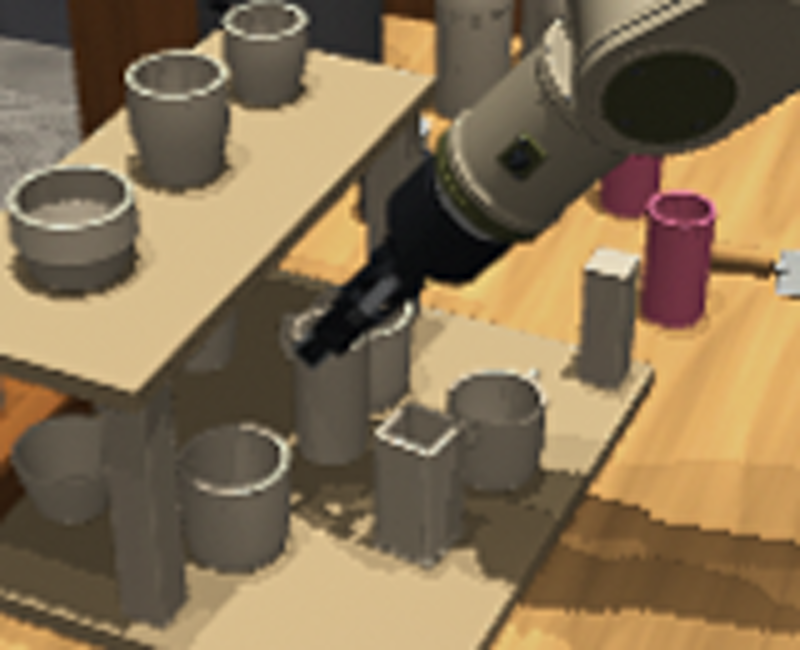

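```bash
python3 -m handwheel '[[[0.003,0,0.01,0,0,0,0.046],[0.005,-0.001,0.02,0,0,0,0.046],[0.0075,-0.001,0.028,0,-0.001,0,0.046],[0.0075,-0.001,0.028,0,-0.001,0,0.046]]]'; python3 - <<'E'
from h import *
o=st(); print(o['joint_pos'])
T=np.array([.6194,-.0378,.0876]);Rm=Rt(-.069,.675)
show((T,Rm))
E
```

```text
clock: 21.9
position: [0.6189, -0.0366, 0.0916]
ee_rot: [0.943, -0.033, 0.331, 0.012]
ft_force: [-0.8, 0.7, -0.6]
grip_width: 0.589
t 21.9 p [ 0.6189 -0.0366  0.0916] z [ 0.6233 -0.0435 -0.7807] yaw -0.069653612506253 y [-0.069  -0.9976  0.0005] F [-0.8412  0.6635 -0.6385] w 0.05026251395227382
[ 0.952   0.165  -1.039   2.2066  0.8931  0.2642 -2.474 ]
[-0.0021,  0.0012,  0.0035,  0.0004,  0.0001,  0.0002]
```

```bash
python3 -m handwheel '[[[-0.001,0.001,0.0015,0,0,0,0.046],[-0.002,0.001,0.003,0,0,0,0.046],[-0.0023,0.001,0.0036,0,0,0,0.046],[-0.0023,0.001,0.0036,0,0,0,0.046]]]'; python3 - <<'E'
from h import *
o=st(); print(o['joint_pos'])
w=manip.camera('wrist');cv2.imwrite('pics/w22.png',w)
E
```

```text
clock: 22.4
position: [0.6196, -0.0378, 0.0877]
ee_rot: [0.943, -0.033, 0.331, 0.012]
ft_force: [-0.1, -0.2, -0.4]
grip_width: 0.591
t 22.4 p [ 0.6196 -0.0378  0.0877] z [ 0.6242 -0.0437 -0.78  ] yaw -0.06994929736717592 y [-0.0692 -0.9976  0.0005] F [-0.1011 -0.2492 -0.4374] w 0.050485725334988796
[ 0.9267  0.1721 -1.0124  2.2094  0.9332  0.2582 -2.5111]
```

View pics/w22.png

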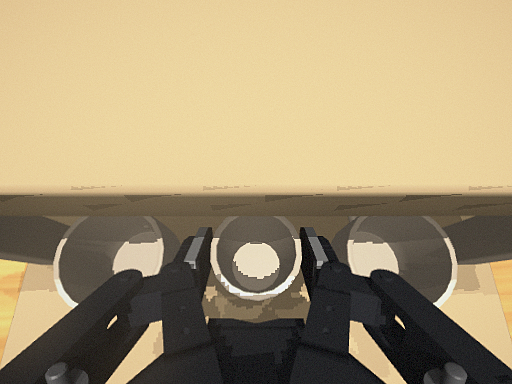

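```bash
python3 -m handwheel '[[[-0.0006,0,0.0008,0,0,0,0.046],[-0.0006,0,0.0008,0,0,0,0.046],[-0.0006,0,0.0008,0,0,0,0.052],[-0.0006,0,0.0008,0,0,0,0.056],[-0.0006,0,0.0008,0,0,0,0.06],[-0.0006,0,0.0008,0,0,0,0.062]]]'; python3 - <<'E'
from h import *
o=st(); print(o['joint_pos'])
w=manip.camera('wrist');cv2.imwrite('pics/w23.png',w)
Rm=R.from_quat(o['ee_rot']).as_matrix()
p=o['position'];show((p+[-.05,.0035,.035],Rm),(p+[-.12,.008,.11],Rm))
E
```

```text
clock: 23.2
position: [0.6193, -0.0376, 0.0862]
ee_rot: [0.943, -0.033, 0.331, 0.012]
ft_force: [0.4, -1.1, -0.5]
grip_width: 0.728
t 23.2 p [ 0.6193 -0.0376  0.0862] z [ 0.6237 -0.0434 -0.7805] yaw -0.06942400703864506 y [-0.0691 -0.9976  0.0002] F [ 0.4207 -1.0875 -0.4755] w 0.062192528962508264
[ 0.9182  0.1735 -1.0043  2.2106  0.9415  0.2568 -2.5198]
[-0.0173, -0.    , -0.0586, -0.    , -0.0001,  0.    ]
[-0.0252,  0.0003, -0.161 , -0.    , -0.0001,  0.    ]
```

View pics/w23.png

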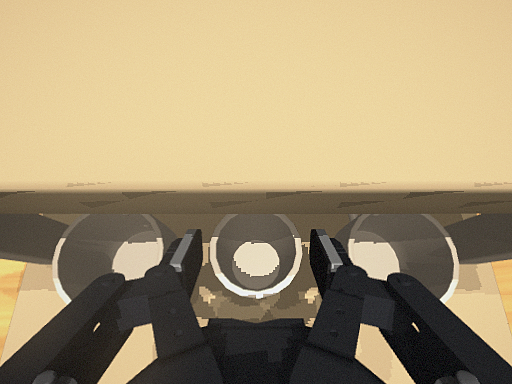

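Released and standing. I'll retreat along the reverse path.

```bash
python3 -m handwheel '[[[-0.003,0,-0.01,0,0,0,0.062],[-0.008,0,-0.027,0,0,0,0.062],[-0.013,0,-0.045,0,0,0,0.062],[-0.017,0,-0.06,0,0,0,0.065],[-0.02,0,-0.09,0,0,0,0.065],[-0.025,0,-0.13,0,0,0,0.07],[-0.025,0,-0.16,0,0,0,0.075],[-0.025,0,-0.16,0,0,0,0.075]]]'; python3 - <<'E'
from h import *
o=st(); print(o['joint_pos']); o=manip.get_obs()
w=manip.camera('wrist');cv2.imwrite('pics/w24.png',w);np.savez('pics/w24.npz',p=o['position'],q=o['ee_rot']);crop(w,120,120,390,300,2.9,'pics/w24a.png')
E
```

```text
clock: 24.25
position: [0.5006, -0.0289, 0.1997]
ee_rot: [0.942, -0.032, 0.335, 0.013]
ft_force: [0.5, 0.2, 0.3]
grip_width: 0.879
t 24.25 p [ 0.5006 -0.0289  0.1997] z [ 0.6295 -0.045  -0.7757] yaw -0.07142372392016956 y [-0.068  -0.9977  0.0027] F [0.4523 0.2208 0.2609] w 0.07506951232609348
[ 0.7225 -0.4798 -0.649   2.3532 -0.5197  0.5321 -1.2456]
```

View pics/w24a.png

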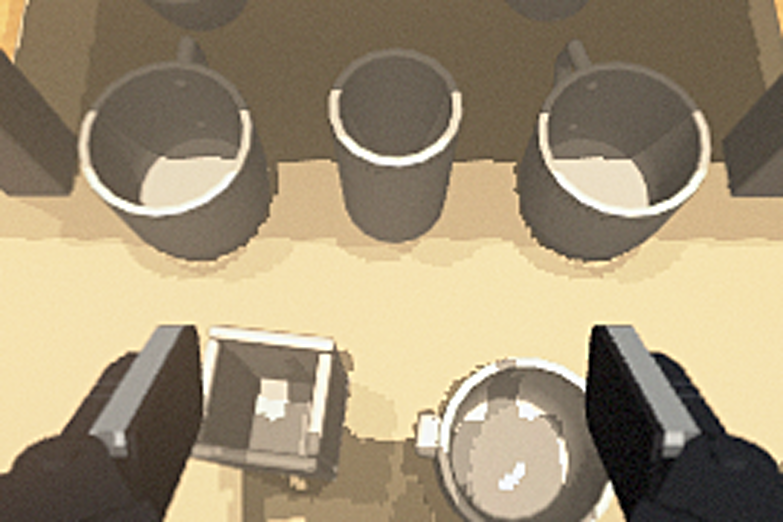

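```bash
python3 - <<'E'
from h import *
d=np.load('pics/w24.npz');W=cam('wrist',(d['p'],d['q']))
f=lambda l:[(120+(u+.5)/2.9-.5,120+(v+.5)/2.9-.5) for u,v in l]
ma,ra=circ(onz(W,f([(81,145),(92,110),(125,75),(165,63),(215,72),(247,115),(247,155),(220,190),(160,215),(110,197),(85,165)]),.09))
mb,rb=circ(onz(W,f([(540,120),(555,85),(585,68),(625,62),(680,80),(707,120),(710,150),(690,190),(640,215),(590,200),(550,160)]),.09))
b,r=circ(onz(W,f([(330,100),(345,65),(395,49),(440,62),(460,95),(457,120),(440,145),(395,165),(350,150),(333,120)]),.115))
e=(ma-mb);a=-.067;x=np.array([np.cos(a),np.sin(a)]);y=np.array([-np.sin(a),np.cos(a)])
print(ra,rb,r,np.linalg.norm(e),np.arctan2(-e[0],e[1]),'beaker rel mug_a',(b-ma)@x,(b-ma)@y,'rel mid',(b-(ma+mb)/2)@x,(b-(ma+mb)/2)@y)
show(([.46,.15,.27],Rt(.1,.35)),([.44,.36,.27],Rt(.25,.3)))
E
```

```text
0.03472153960343356 0.03513140067801131 0.025137402235365976 0.19021097371332643 -0.06256282777479218 beaker rel mug_a 0.0009251982337605026 -0.0942817028180803 rel mid 0.000503200193769644 0.0008228477980557468
[ 0.0048, -0.1757, -0.0898,  0.0854, -0.3287, -0.146 ]
[-0.0215, -0.3839, -0.1117,  0.1528, -0.3761, -0.2814]
```

The beaker sits within 1 mm of the midpoint. Next is the spare prop.

```bash
python3 -m handwheel '[[[0.002,-0.04,-0.04,0.02,-0.08,-0.03,0.075],[0.004,-0.09,-0.07,0.04,-0.16,-0.07,0.075],[0.005,-0.14,-0.085,0.065,-0.24,-0.11,0.075],[0.005,-0.176,-0.09,0.085,-0.33,-0.146,0.075],[-0.005,-0.23,-0.096,0.1,-0.34,-0.18,0.075],[-0.01,-0.28,-0.1,0.12,-0.35,-0.21,0.07],[-0.017,-0.33,-0.106,0.14,-0.365,-0.25,0.065],[-0.0215,-0.384,-0.11,0.153,-0.376,-0.281,0.06]]]'; python3 - <<'E'
from h import *
o=st(); print(o['joint_pos']); 
show(([.44,.36,.27],Rt(.25,.3)))
o=manip.get_obs()
w=manip.camera('wrist');cv2.imwrite('pics/w25.png',w);np.savez('pics/w25.npz',p=o['position'],q=o['ee_rot'])
E
```

```text
clock: 25.3
position: [0.4415, 0.3608, 0.2676]
ee_rot: [0.981, 0.122, 0.147, -0.021]
ft_force: [1.4, 0.8, -2.8]
grip_width: 0.702
t 25.3 p [0.4415 0.3608 0.2676] z [ 0.2831  0.0764 -0.956 ] yaw 0.26341947186894416 y [ 0.246  -0.9693 -0.0046] F [ 1.4003  0.7789 -2.806 ] w 0.05998739099028946
[ 0.3797  0.0725 -1.2752  1.7268  0.2635  1.1605 -2.2866]
[-0.0009,  0.0004, -0.0028, -0.0039,  0.0024, -0.0028]
```

View pics/w25.png

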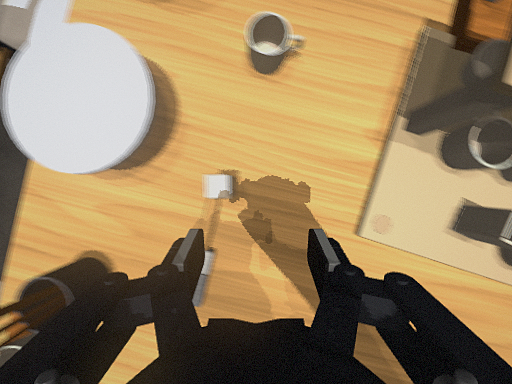

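```bash
python3 -m handwheel '[[[0,0,0,0,0,0,0.06],[0,0,0,0,0,0,0.06]]]'; python3 - <<'E'
from h import *
o=manip.get_obs()
w=manip.camera('wrist');np.savez('pics/w26.npz',p=o['position'],q=o['ee_rot']);crop(w,170,140,410,280,3.3,'pics/w26.png')
E
```

```text
clock: 25.6
position: [0.4418, 0.3586, 0.2673]
ee_rot: [0.982, 0.122, 0.146, -0.02]
ft_force: [-0.1, -0.0, -0.1]
grip_width: 0.701
```

View pics/w26.png

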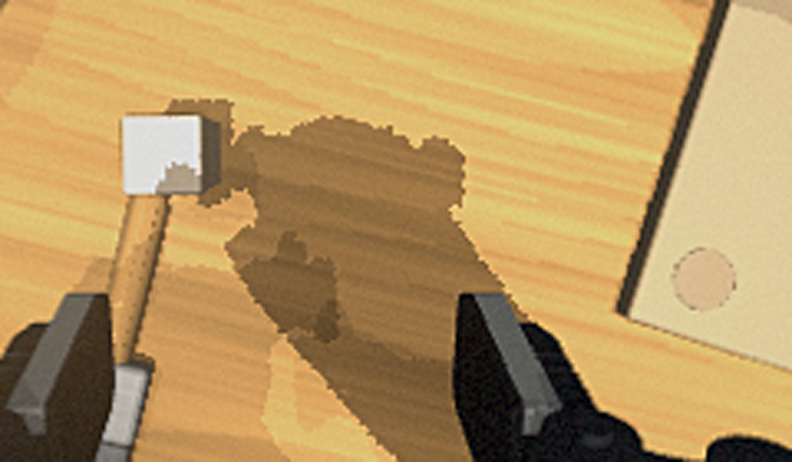

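```bash
python3 - <<'E'
from h import *
d=np.load('pics/w26.npz');W=cam('wrist',(d['p'],d['q']))
f=lambda l:[(170+(u+.5)/3.3-.5,140+(v+.5)/3.3-.5) for u,v in l]
v=onz(W,f([(120,115),(202,115),(202,194),(123,194)]),.1);c=v.mean(0);print(v,c)
e=v[0]-v[1];g=v[3]-v[2];h=v[0]-v[3];k=v[1]-v[2]
print([np.arctan2(-q[0],q[1]) for q in(e,g)],[np.arctan2(q[1],q[0]) for q in(h,k)])
print('scar',onz(W,f([(704,279)]),.02),'corner',onz(W,f([(624,314)]),.02))
Rm=Rt(.26,.15);z=Rm[:,2];T=np.array([c[0],c[1],.085])+.0187*z
show((T+[0,0,.06],Rm),(T,Rm))
E
```

```text
[[0.4642 0.4329 0.1   ]
 [0.4721 0.4013 0.1   ]
 [0.4418 0.3937 0.1   ]
 [0.4341 0.4241 0.1   ]] [0.453 0.413 0.1  ]
[np.float64(0.24754971450961957), np.float64(0.24853707915956752)] [np.float64(0.2846427030688761), np.float64(0.24731858405819063)]
scar [[0.456 0.152 0.02 ]] corner [[0.4298 0.1859 0.02  ]]
[-0.0157, -0.05  ,  0.143 ,  0.0006, -0.1475, -0.0135]
[-0.0333, -0.0499,  0.2004,  0.0006, -0.1475, -0.0135]
```

```bash
python3 -m handwheel '[[[-0.005,-0.02,0.05,0,-0.05,-0.005,0.055],[-0.01,-0.04,0.1,0,-0.1,-0.01,0.055],[-0.0157,-0.05,0.143,0,-0.147,-0.02,0.055],[-0.0157,-0.05,0.143,0,-0.147,-0.02,0.055],[-0.022,-0.05,0.165,0,-0.147,-0.02,0.055],[-0.03,-0.05,0.19,0,-0.147,-0.02,0.055],[-0.034,-0.05,0.205,0,-0.147,-0.02,0.055],[-0.034,-0.05,0.205,0,-0.147,-0.02,0.055]]]'; python3 - <<'E'
from h import *
o=st();print(o['joint_pos'])
Rm=Rt(.25,.15);z=Rm[:,2];T=np.array([.453,.413,.08])+.0187*z;show((T,Rm))
w=manip.camera('wrist');cv2.imwrite('pics/w27.png',w)
E
```

```text
clock: 26.65
position: [0.4566, 0.4146, 0.0643]
ee_rot: [0.988, 0.133, 0.076, -0.009]
ft_force: [-0.6, 0.4, 1.1]
grip_width: 0.644
t 26.65 p [0.4566 0.4146 0.0643] z [ 0.1481  0.0386 -0.9882] yaw 0.25469384296715286 y [ 0.2639 -0.9646  0.0019] F [-0.645   0.3749  1.1344] w 0.05496386916701183
[-0.0839  0.531  -0.978   1.7426  0.6278  1.0461 -2.5824]
[-0.0015,  0.0007,  0.0026, -0.0007, -0.0037,  0.0171]
```

View pics/w27.png

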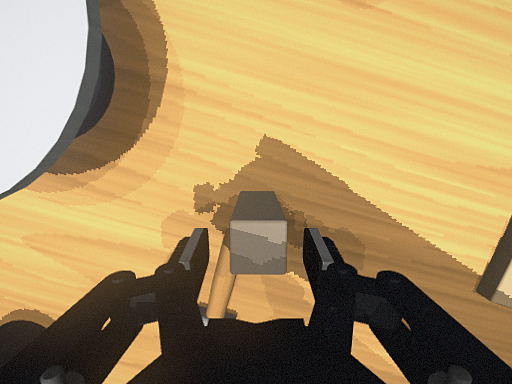

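```bash
python3 -m handwheel '[[[0,0,0.002,0,0,0.01,0.045],[0,0,0.002,0,0,0.01,0.035],[0,0,0.002,0,0,0.01,0.026],[0,0,0.002,0,0,0.01,0.026],[0,0,0.002,0,0,0.01,0.026]]]' 35; python3 - <<'E'
from h import *
o=st();print(o['joint_pos'])
w=manip.camera('wrist');cv2.imwrite('pics/w28.png',w)
p=o['position'];Rm=R.from_quat(o['ee_rot']).as_matrix()
show((p+[0,0,.08],Rm),([.458,.3,.15],Rt(.1,.15)),([.458,.151,.15],Rt(-.069,.15)))
E
```

```text
clock: 27.32
position: [0.4566, 0.4157, 0.0612]
ee_rot: [0.989, 0.128, 0.075, -0.01]
ft_force: [-0.6, -3.1, 6.7]
grip_width: 0.364
t 27.325 p [0.4566 0.4157 0.0612] z [ 0.146   0.0388 -0.9885] yaw 0.2597449642969648 y [ 0.2552 -0.9669 -0.0003] F [-0.5736 -3.1429  6.6702] w 0.031066274300879406
[-0.1015  0.5278 -0.9547  1.7422  0.6165  1.037  -2.5851]
[ 0.0121, -0.0001, -0.0791,  0.    ,  0.0002, -0.0001]
[-0.0144,  0.1122, -0.0921, -0.024 , -0.0014,  0.1562]
[-0.0519,  0.2562, -0.0979, -0.0493, -0.0014,  0.3232]
```

View pics/w28.png

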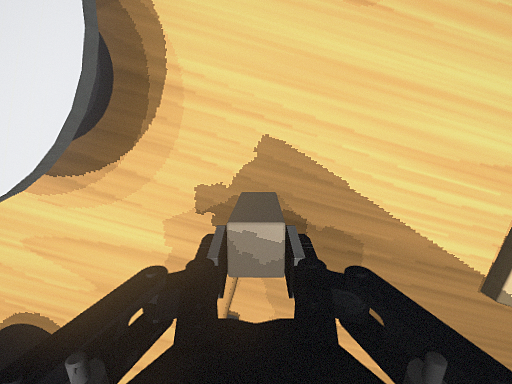

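```bash
python3 -m handwheel '[[[0.002,0,-0.01,0,0,0,0.026],[0.005,0,-0.035,0,0,0,0.026],[0.01,0,-0.065,0,0,0.005,0.026],[0,0.035,-0.085,-0.005,0,0.04,0.026],[-0.008,0.075,-0.09,-0.014,0,0.09,0.026],[-0.0144,0.112,-0.092,-0.024,-0.001,0.156,0.026],[-0.024,0.15,-0.094,-0.03,-0.001,0.2,0.026],[-0.034,0.19,-0.096,-0.037,-0.001,0.25,0.026]]]'; python3 - <<'E'
from h import *
o=st();print(o['joint_pos'])
show(([.460,.151,.13],Rt(-.069,.15)),([.460,.151,.083],Rt(-.069,.15)))
E
```

```text
clock: 28.38
position: [0.4577, 0.2188, 0.1501]
ee_rot: [0.997, 0.002, 0.074, -0.001]
ft_force: [1.2, -0.1, -1.7]
grip_width: 0.366
t 28.375 p [0.4577 0.2188 0.1501] z [ 0.1483  0.0021 -0.9889] yaw 0.014137838444196709 y [ 0.005  -1.     -0.0014] F [ 1.1574 -0.135  -1.7307] w 0.031261052083993844
[ 0.4304  0.1009 -1.0531  1.9205  0.1976  1.0554 -2.2687]
[-0.001 ,  0.0679,  0.0201, -0.0124,  0.0011,  0.073 ]
[-0.008 ,  0.0679,  0.0666, -0.0124,  0.0011,  0.073 ]
```

```bash
python3 -m handwheel '[[[0,0.02,0.004,-0.004,0,0.02,0.026],[0,0.045,0.012,-0.008,0,0.05,0.026],[-0.001,0.068,0.02,-0.012,0.001,0.073,0.026],[-0.003,0.068,0.035,-0.012,0.001,0.073,0.026],[-0.005,0.068,0.05,-0.012,0.001,0.073,0.026],[-0.0065,0.068,0.059,-0.012,0.001,0.073,0.026],[-0.0065,0.068,0.059,-0.012,0.001,0.073,0.026]]]'; python3 - <<'E'
from h import *
o=st();print(o['joint_pos'])
show(([.460,.151,.0815],Rt(-.069,.15)))
o=manip.get_obs();w=manip.camera('wrist');np.savez('pics/w29.npz',p=o['position'],q=o['ee_rot']);cv2.imwrite('pics/w29.png',w)
cv2.imwrite('pics/t29.png',manip.camera('top'));crop(cv2.imread('pics/t29.png'),180,160,345,260,4,'pics/t29a.png')
E
```

```text
clock: 29.25
position: [0.4601, 0.1525, 0.0896]
ee_rot: [0.997, -0.033, 0.074, 0.002]
ft_force: [0.5, 0.1, -3.1]
grip_width: 0.363
t 29.25 p [0.4601 0.1525 0.0896] z [ 0.1472 -0.0091 -0.9891] yaw -0.06156183247766451 y [-0.0666 -0.9978 -0.0008] F [ 0.45    0.1016 -3.0622] w 0.031012933567182283
[ 0.4995  0.1171 -0.9957  2.0438  0.2211  0.9182 -2.2489]
[-0.0012,  0.0015,  0.0081, -0.0011,  0.002 ,  0.0022]
```

View pics/w29.png

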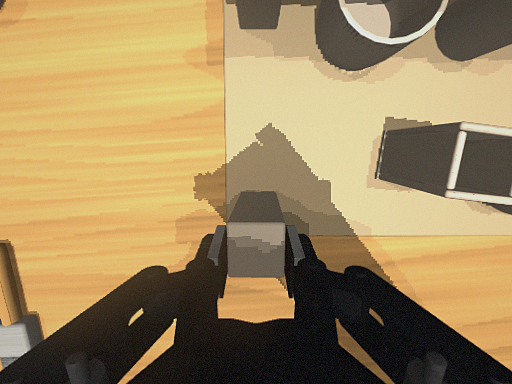

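View pics/t29a.png

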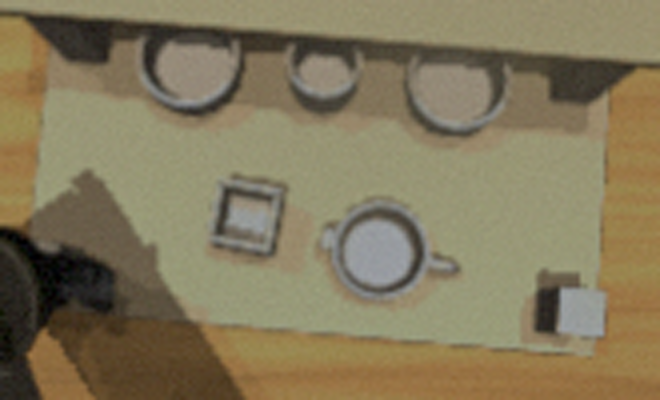

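```bash
python3 - <<'E'
from h import *
d=np.load('pics/w29.npz');W=cam('wrist',(d['p'],d['q']))
v=onz(W,[(229,222.5),(285,222.5),(286.5,277),(228,276)],d['p'][2]-.0612+.1);print(v,v.mean(0),d['p'])
c=onz(W,[(224,236)],.02)[0,:2];a=-.067
print('corner',c,'spot',c+np.array([.03*np.cos(a)+.03*np.sin(a)*1,.03*np.sin(a)-.03*np.cos(a)]))
E
```

```text
[[0.4725 0.1669 0.1284]
 [0.4705 0.1372 0.1284]
 [0.4394 0.1379 0.1284]
 [0.4421 0.17   0.1284]] [0.4561 0.153  0.1284] [0.4601 0.1525 0.0896]
corner [0.4283 0.1862] spot [0.4562 0.1543]
```

Prop top centre is at (.456,.153) and the spot at (.456,.152), so I'll lower it straight down.

```bash
python3 -m handwheel '[[[-0.0005,0.0005,0.003,0,0.001,0,0.026],[-0.001,0.0005,0.006,0,0.002,0,0.026],[-0.0012,0.0005,0.0075,0,0.002,0,0.026],[-0.0012,0.0005,0.0085,0,0.002,0,0.026],[-0.0012,0.0005,0.0085,0,0.002,0,0.026]]]'; python3 - <<'E'
from h import *
o=st()
E
```

```text
clock: 29.98
position: [0.4608, 0.1513, 0.0819]
ee_rot: [0.997, -0.034, 0.076, 0.002]
ft_force: [-0.4, -0.7, -2.5]
grip_width: 0.365
t 29.975 p [0.4608 0.1513 0.0819] z [ 0.1509 -0.01   -0.9885] yaw -0.06639291638198885 y [-0.0682 -0.9977 -0.0003] F [-0.4071 -0.6587 -2.4936] w 0.031207588475688483
```

```bash
python3 -m handwheel '[[[0,0,0.0007,0,0,0,0.026],[0,0,0.0014,0,0,0,0.026],[0,0,0.0014,0,0,0,0.026]]]'; python3 - <<'E'
from h import *
o=st()
E
```

```text
clock: 30.35
position: [0.4615, 0.1513, 0.0811]
ee_rot: [0.997, -0.034, 0.076, 0.003]
ft_force: [-2.4, -1.6, 6.6]
grip_width: 0.365
t 30.35 p [0.4615 0.1513 0.0811] z [ 0.1519 -0.0103 -0.9883] yaw -0.06770745297346534 y [-0.0683 -0.9977 -0.0001] F [-2.3531 -1.5611  6.5926] w 0.031180010200806782
```

Contact at +6.6 N, so it is seated. I'll release and rise.

```bash
python3 -m handwheel '[[[0,0,0,0,0,0,0.034],[0,0,0,0,0,0,0.04],[0,0,0,0,0,0,0.05],[0.002,0,-0.012,0,0,0,0.055],[0.006,0,-0.04,0,0,0,0.06],[0.01,0,-0.08,0,0,0,0.06],[0.01,0,-0.13,0,0,0,0.06],[0.01,0,-0.16,0,0,0,0.06]]]'; python3 -m handwheel '[[[0,0,-0.02,0,0,0,0.06],[0,0,-0.02,0,0,0,0.06],[0,0,-0.02,0,0,0,0.06]]]'; python3 - <<'E'
from h import *
o=manip.get_obs();w=manip.camera('wrist');np.savez('pics/w30.npz',p=o['position'],q=o['ee_rot']);cv2.imwrite('pics/w30.png',w)
crop(manip.camera('side'),140,100,370,290,3,'pics/s30.png')
E
```

```text
clock: 31.35
position: [0.447, 0.1531, 0.2434]
ee_rot: [0.996, -0.033, 0.078, 0.002]
ft_force: [-0.2, -0.1, -0.1]
grip_width: 0.705
clock: 31.72
position: [0.4434, 0.1524, 0.2594]
ee_rot: [0.997, -0.034, 0.076, 0.003]
ft_force: [0.1, -0.4, -0.6]
grip_width: 0.704
```

View pics/w30.png

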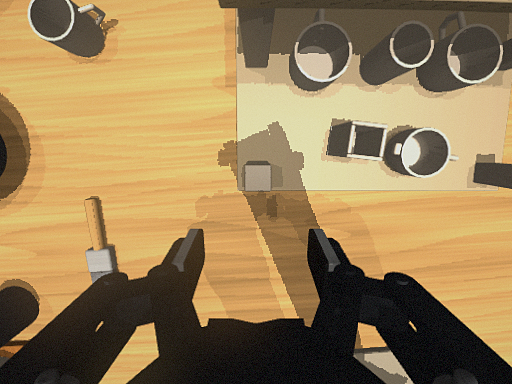

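View pics/s30.png

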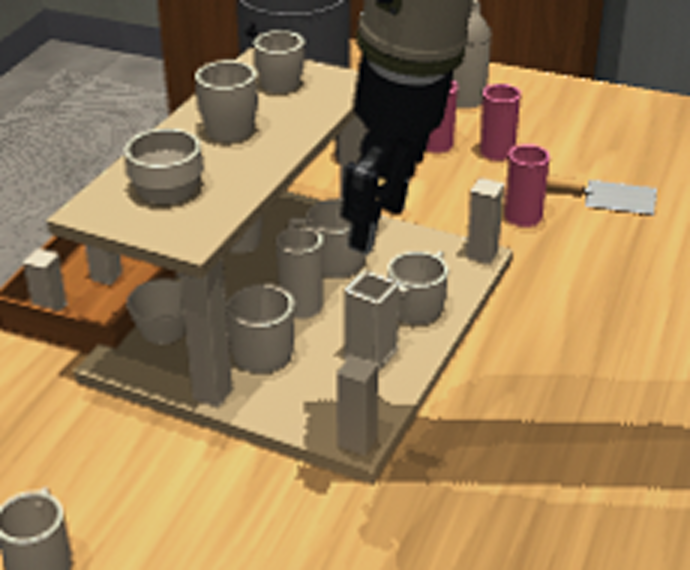

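```bash
python3 - <<'E'
from h import *
d=np.load('pics/w30.npz');W=cam('wrist',(d['p'],d['q']))
w=cv2.imread('pics/w30.png');crop(w,220,130,300,200,8,'pics/w30a.png')
t=manip.camera('top');crop(t,180,160,345,260,4.5,'pics/t31.png')
E
```

```text
(no output)
```

View pics/w30a.png

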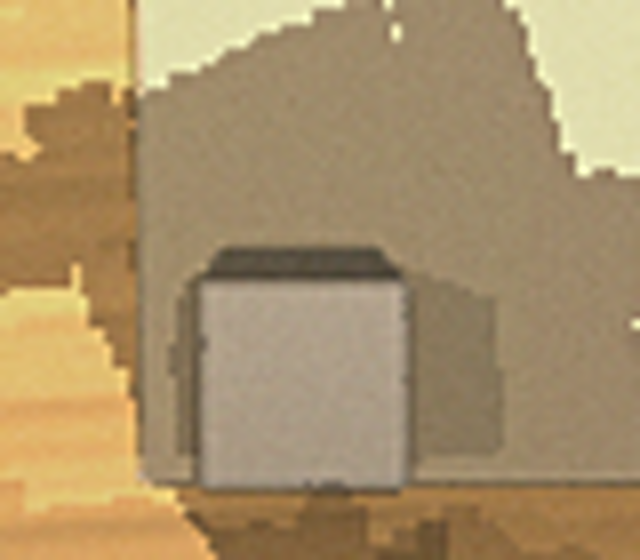

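View pics/t31.png

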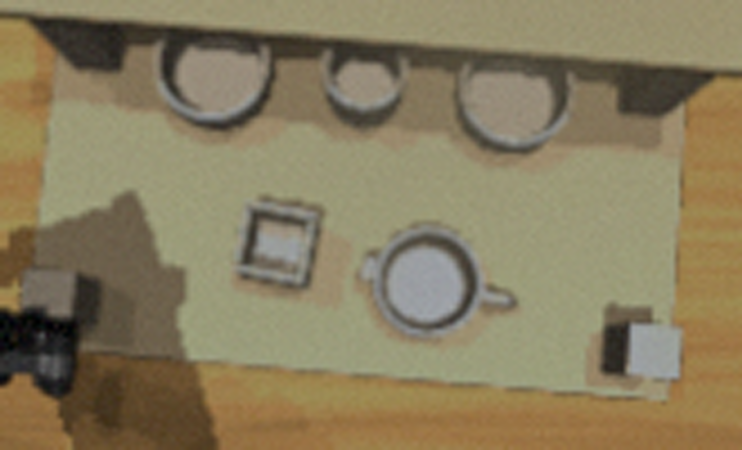

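```bash
python3 - <<'E'
from h import *
d=np.load('pics/w30.npz');W=cam('wrist',(d['p'],d['q']))
f=lambda l:[(220+(u+.5)/8-.5,130+(v+.5)/8-.5) for u,v in l]
v=onz(W,f([(202,280),(408,278),(408,486),(198,490)]),.12);c=v.mean(0)[:2]
k=onz(W,f([(138,483)]),.02)[0,:2];a=-.067
x=np.array([np.cos(a),np.sin(a)]);y=np.array([-np.sin(a),np.cos(a)])
print(c,k,'prop in shelf',-.18+(c-k)@x,.21+(c-k)@y); st()
E
```

```text
[0.4579 0.1503] [0.4289 0.1844] prop in shelf -0.14880182156813587 0.1779322011914338
t 31.875 p [0.4433 0.1523 0.2591] z [ 0.1495 -0.0099 -0.9887] yaw -0.0658745888105538 y [-0.068  -0.9977 -0.0003] F [ 0.4654 -0.9593  1.182 ] w 0.05991799034028717
```

The prop is 1–2 mm off its spot, everything is standing, and the arm is clear. I'm handing in.

```bash
python3 -c "
from workcell import manip
print(manip.hand_in())"
```

```text
the job is handed in; nothing more can be done
None
```

I moved the vase in front of the creamer's spout, put the beaker midway between the mugs, and stood the spare prop in the empty left front corner. I handed the job in after about 32 s of the 72 s. All three pieces were upright and released, and the arm was well clear of everything.

These are my last wrist-camera measurements, taken after each release:

| Piece | Measured | Target |
|---|---|---|
| Vase, off the spout's line | about 1.5 mm | 0 |
| Vase, from the creamer's axis | 96 mm (gap about 32–34 mm) | 94 mm |
| Vase, angle off square to the creamer | about 0.02 rad | 0 |
| Beaker, from the mugs' midpoint | about 1 mm | 0 |
| Prop, in the shelf frame | (-149, 178) mm | (-150, 180) mm |

- **Vase:** the first placing came out about 11 mm off the spout's line because the arm ran into joint limits. I regrasped the vase and shifted it.
- **Beaker:** my first grip held only the near edge, at 46.5 mm opening. I let go, reached further forward and gripped it again at 50 mm.
- **Camera disagreement:** the fixed cameras put positions several mm away from the wrist camera. For example, the mugs' midpoint was at x = 0.592 against 0.598. I relied on wrist-camera readings that compare pieces within the same picture.
- **Not measured:** I only checked the bystanders and reference pieces by eye in the last pictures, where nothing looked moved. I saw no sign of touching the half shelf.

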